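# Clip a post foot into the brazing jig

## Robot

A 7-joint arm with a two-finger parallel gripper is mounted at the origin on the work surface. World frame = base frame: x ahead of the robot, y to its left, z up, the work surface at z = 0. Lengths are in m, angles in rad, forces in N, time in s.
With the tool pointing down it reaches from about 0.4 to 0.85 m from the base axis. Payload 10.4 kg.
Tool frame: the origin (TCP) lies midway between the tips of the shut fingers; the grasp point (between the pads) lies 19 mm behind it (manip.pinch_z is the distance from the TCP to the grasp point, in m); y points along the fingers, x is the direction in which the jaws open and shut, and the axes are right-handed (so a half turn about y gives the same grasp; the last joint's range is limited). The gripper opens to 85 mm and grips with 20 to 120 N. Pads are 22 mm wide; open, the fingers measure 114 mm over their backs; the gripper's body (76 mm by 85 mm) begins 54 mm behind the grasp point. The pads swing forward as they close: fully open they stand 13 mm farther back than shut.
Start: joints at [1.183, 0.332, -0.065, 1.46, 0.022, 1.35, -0.088], TCP at [0.223, -0.584, 0.2] pointing down, gripper open.
Joint ranges: [-2.6, 2.6], [-0.5, 2.12], [-1.47, 1.34], [0.16, 2.42], [-1.27, 4.41], [0.06, 2.06], [-2.6, 2.6]. Speed limits (rad/s): [2.22, 2.22, 2.79, 2.79, 3.14, 3.14, 3.14].

## Interface

Orientations are given as a unit quaternion [x, y, z, w].
In Python, from workcell import manip gives the robot as it stands.
- The arm moves only by the shell command python3 -m pendant 'ROWS' [OPENING] [FORCE]. ROWS is a JSON object of lists of equal length, an entry for each row: "offset": the shift along the tool's x, y, z scaled (see below), a list of three; "turn": the turn, a rotation vector about the tool's x, y, z scaled (see below), a list of three. A call has 1 to 12 rows; each row is the pose to reach, as a shift and turn from the pose measured when the call began, along the tool's axes at that moment; what a row does not reach only later rows make up. The controller multiplies each number of a shift by 200 mm and each number of a turn by 45 degrees. A row lasts 1/8 s, in which the tool goes at most 62.5 mm and 10.7 degrees, less where a joint would pass 70% of its speed; a pose out of reach is approached as far as the arm can. A call with a number of a shift or a turn outside -1 to 1 is refused whole. A call with a gripper value outside its range is refused whole. OPENING is the opening in per cent of the stroke, from 0 (shut) to 100 (fully open), set as the call begins (- or left out, the last holds). The fingers move at their own pace and stop on an object; FORCE is the grip in N (left out, the last holds). Time passes only in rows, so rows that repeat a pose let the fingers close. It gives the time, the measured TCP pose, the force and the opening at its end, in the units of the state.
- manip.get_obs(): the state, without advancing time (a new reading comes with each control period).
- manip.camera(name): name is "side" or "top" or "wrist"; returns (picture, depth): 384x512x3 uint8, red, green, blue; 384x512 float32, m along the optical axis (not along the pixel's ray), 0 where there is no reading.
- manip.camera_model(name): a dict with "intrinsics" (3x3 intrinsics, pixels), "R" (3x3) and "t" (3): a world point X has camera coordinates R X + t; the wrist camera has in their place "tool_from_camera" (4x4, takes a point from camera to tool coordinates, whose origin is the TCP and whose axes are the tool frame's). Camera axes: x right, y down, z forward; pixel columns grow to the right and rows downward; lengths in m; the calibration is good to about 2 mm. A picture is of the moment at which its call begins: read the wrist's pose just before it. camera_model takes no time and is no camera call.
- manip.hand_in(): hands the job in, once; it reports no verdict.
The state is a dict: "clock": time; "joint_pos": joint angles; "joint_velocities": joint speeds; "tau": joint torques, N m; "position": TCP position; "ee_rot": TCP orientation; "ft_force": force on the tool from outside, world axes, zero at the start; "torque": the same for the moment, N m; "grip_width": opening from 0.0 (shut) to 1.0 (fully open).
Only numpy, scipy, OpenCV 4.12 (cv2) and the standard library are available. Lean on these libraries where they do the work, as an engineer would, in place of code of your own. Each camera call takes 0.05 s, during which the arm holds its last target. There are 200 camera calls.

## Task

Load the post foot with the copper tube into the blue brazing jig: draw the curved clip arm back by its red peg until the catch holds it, take the foot from the sloping rack and stand it flat on the deck with its plate against the long rail and up to the end stop, and let go of it. Then press the yellow pedal right down to its stop so that the arm trips and clamps the plate to the rail, and let the pedal come back up. Leave the other foot and everything else on the bench where it is.

Things in the scene. Friction and masses are not known exactly. Their poses are not given: they have to be found in the camera images.
- seat (a point): Point on the jig's aluminium deck (50 mm above the bench) where the middle of the foot's underside belongs. z up; x points to the long steel rail (face at x = +25 mm); y runs along the rail; end stop's face at y = -50 mm. Rail and stop stand 15 mm above the deck. Deck ends at x = -30 mm; arm and pedal are on the -x side. The caught arm's roller stands 33 mm clear of a seated plate.
- clip_pivot (a point): Upright axis of the curved clip arm, on the jig at seat x = 0, y = +85 mm, 8 mm above the deck (post top 23 mm above the deck). Axes as the seat's.
- clip_peg (a point): Red upright peg on the steel clip arm, 14 mm thick, free from 13 to 55 mm above the deck; this point is on its axis at its top end, 73 mm from the pivot axis. Arm bar 10 mm thick, its top 13 mm above the deck; brass roller (12 mm) at its end, 90 mm from the pivot. At rest the peg is at about seat x = -43, y = +26 mm.
- clip_arm (a joint): Angle about the pivot: 0 sprung shut, jig empty; 0.09 roller bearing on a seated plate; grows as drawn away from the rail (clockwise from above). The roller rides over the pedal's ramp and drops behind the catch at about 0.53: draw to 0.58 or a little more, let go, it stays; hard stop 0.70. Spring 0.3 N m shut, 0.6 open, damped; up to about 14 N at the peg: draw slowly (30 mm/s).
- pedal_pad (a point): Middle of the top face of the black rubber pad (44 x 56 mm) at the robot's end of the yellow pedal bar; at rest 44 mm above the bench, seat x = -130, y = +13 mm. Fully pressed it is about 21 mm lower. Its z axis is square to the pad.
- pedal (a joint): Angle of the yellow pedal about a level hinge under the deck, 150 mm from the pad's middle. 0 = up (sprung), 0.14 = down on its stop; about 5 N on the pad holds it there. It trips the arm at about half travel. As the roller rides over the ramp the pedal dips and comes back by itself.
- copper_foot: The foot to load: dark steel plate 50 (x) x 100 (y) x 8 mm, square copper tube 24 x 24 mm, 45 mm tall, upright on its middle (sides along x and y; top 53 mm above the underside). Origin at the middle of the plate's underside, z along the tube. 0.27 to 0.53 kg. It lies on the sloping rack in either berth, tube leaning 30 degrees to the robot. Either way round will do in the jig.
- steel_foot: The other foot, same sizes, silver-grey tube. Stays in its berth of the rack.
- rack: Fixed wooden rack with a slope of 30 degrees, 280 mm wide (y), rising towards +x; origin under its middle on the bench; the slope's surface is 70 mm above the origin. Berths' middles at y = +65 and -65 mm (feet up to 8 mm off). A steel lip 8 mm high holds the plates' lower edges, an 8 mm high strip parts the berths.
- flux_jar: White-lidded jar, 64 mm wide, 75 mm tall, origin under its middle. Bystander.
- wire_brush: Brush lying on the bench. Bystander.
- hammer: Hammer lying on the bench. Bystander.
- offcut_pot: Open steel pot, 80 mm wide, 90 mm tall. Bystander.
- elbow: Bent copper pipe, 22 mm thick, about 85 x 70 mm, lying on the bench. Bystander.
There are look-alikes about, which are no part of the job. Leave any purple or turquoise look-alike of the copper_foot alone.

How it is judged:
By the outcome, as a careful person would: the job done as asked, in the order asked, and still so for the second after the job is handed in, with the robot touching nothing.
It also fails if it takes over 61 s, if anything falls off the work surface, if the arm or the gripper's body presses on something with over 40 N, if the wrist force passes 120 N, or if a joint passes its speed limit or range.

## Working session

There is one attempt and no reset: what is moved stays moved. The work goes in short steps, Python scripts to look and compute and a shell command to move; the robot and the scene stay as the last step left them, time stands still between calls to the robot, and variables do not carry over. Pictures are saved under pics/ and viewed, about 8 in all and at most 12, crops included, and the job is handed in when it is done.

```bash
mkdir -p pics; ls
cat > h.py <<'E'
import numpy as np, cv2
from workcell import manip
from scipy.spatial.transform import Rotation as Rn
def snap(n,f):
    o=manip.get_obs(); im,d=manip.camera(n); np.savez('pics/'+f+'.npz',im=im,d=d,p=o['position'],q=o['ee_rot'])
    return im,d,o
def save(im,f,crop=None,s=1):
    if crop: im=im[crop[1]:crop[3],crop[0]:crop[2]]
    im=cv2.resize(im,None,fx=s,fy=s,interpolation=cv2.INTER_CUBIC)
    cv2.imwrite('pics/'+f+'.png',im[:,:,::-1])
def world(n,f,px,dep=None):
    z=np.load('pics/'+f+'.npz'); d=z['d']; m=manip.camera_model(n); K=np.array(m['intrinsics']); out=[]
    for u,v in px:
        dd=d[int(v)-1:int(v)+2,int(u)-1:int(u)+2]; dd=np.median(dd[dd>0]) if (dd>0).any() else np.nan
        c=dd*np.linalg.inv(K)@[u,v,1]
        if n=='wrist':
            T=np.array(m['tool_from_camera']); t=T[:3,:3]@c+T[:3,3]
            out.append(Rn.from_quat(z['q']).apply(t)+z['p'])
        else: out.append(np.array(m['R']).T@(c-np.array(m['t'])))
    return np.array(out)
def tomove(target_p,R_target=None):
    o=manip.get_obs(); R=Rn.from_quat(o['ee_rot'])
    off=R.inv().apply(np.array(target_p)-o['position'])/0.2
    tr=(R.inv()*R_target).as_rotvec()/(np.pi/4) if R_target is not None else np.zeros(3)
    return off.round(3),tr.round(3)
E
python3 - <<'E'
from h import *
np.set_printoptions(precision=3,suppress=True)
im,d,o=snap('top','t0'); i2,_,_=snap('side','s0')
save(im,'t0',s=1.5);save(i2,'s0',s=1.5)
print(o, manip.pinch_z); print(manip.camera_model('top'))
print(Rn.from_quat(o['ee_rot']).as_matrix())
E
```

```text
pics
{'clock': 0.0, 'joint_pos': array([ 1.183,  0.333, -0.065,  1.461,  0.022,  1.35 , -0.089]), 'joint_velocities': array([ 0.001,  0.001,  0.001, -0.001, -0.   , -0.001,  0.   ]), 'tau': array([ -0.001, -62.545,   0.048, -39.161,   0.016,   0.01 ,  -0.   ]), 'position': array([ 0.223, -0.583,  0.2  ]), 'ee_rot': array([-0.582,  0.401, -0.401,  0.583]), 'ft_force': array([ 0.247, -0.909,  0.791]), 'torque': array([ 0.017, -0.074,  0.031]), 'grip_width': 0.9954943474797648} 0.0187
{'intrinsics': array([[381.995,   0.   , 254.448],
       [  0.   , 381.995, 181.063],
       [  0.   ,   0.   ,   1.   ]]), 'R': array([[-0.085, -0.996,  0.001],
       [-0.972,  0.083, -0.219],
       [ 0.218, -0.019, -0.976]]), 't': array([0.028, 0.542, 1.324])}
[[ 0.357 -0.001  0.934]
 [-0.934  0.001  0.357]
 [-0.001 -1.    -0.   ]]
```

View pics/t0.png

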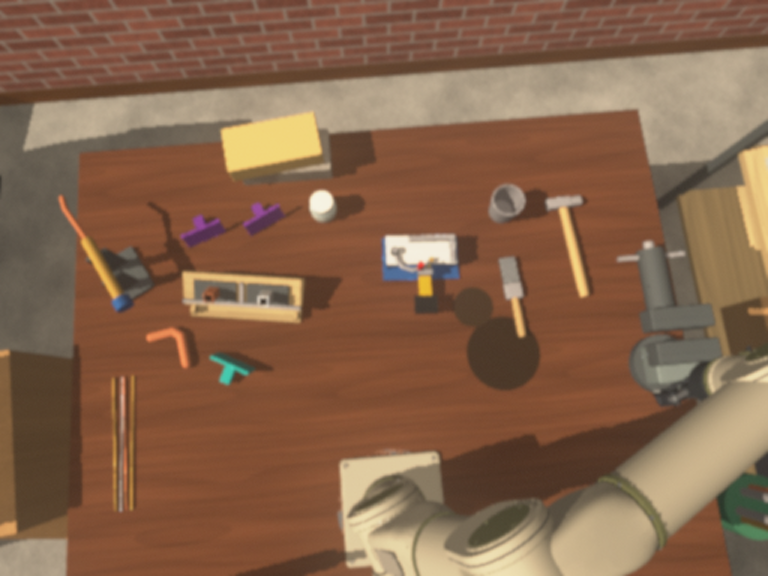

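View pics/s0.png

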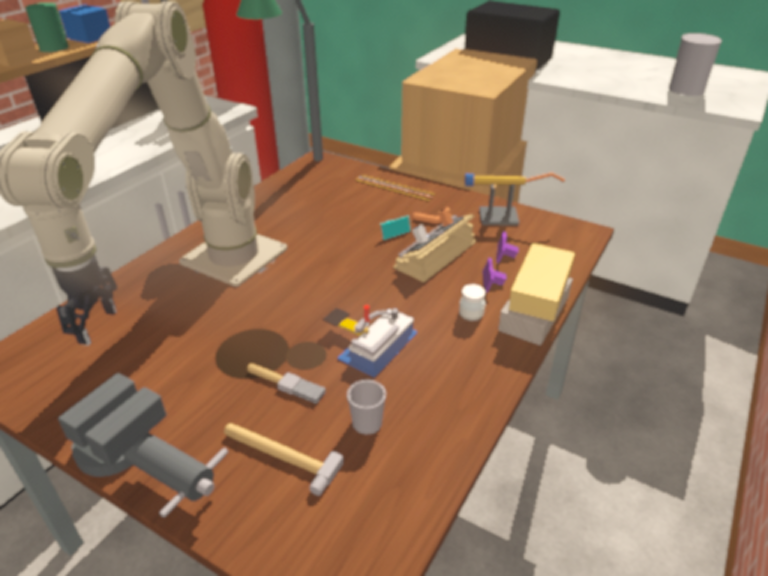

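The top view (768-wide) shows the jig at (420,257) with the red peg at (421,265), and the rack at (243,297). Candidates for the foot:
- brown tube in the rack's left berth, (213,294)
- silver tube in the right berth, (262,300)
- purple look-alikes, (200,230) and (263,218)
- turquoise look-alike, (230,368)
- copper elbow, (172,343)

I choose the brown tube at (213,294) and check it in a close crop.

Run:
```python
from h import *
z=np.load('pics/t0.npz')['im']
a=cv2.resize(z[175:220,115:210],None,fx=8,fy=8,interpolation=cv2.INTER_CUBIC)[:, :760]
b=cv2.resize(z[148:213,245:315],None,fx=8,fy=8,interpolation=cv2.INTER_CUBIC)
save(a,'c1');
b2=np.zeros((360+0,1,3),np.uint8)
# stack: rack scaled 5, jig scaled 6
a=cv2.resize(z[175:220,115:210],None,fx=6,fy=6,interpolation=cv2.INTER_CUBIC)
b=cv2.resize(z[150:212,250:312],None,fx=5,fy=5,interpolation=cv2.INTER_CUBIC)
c=np.zeros((580,620,3),np.uint8); c[:270,:570]=a; c[270:580,:310]=b; save(c,'c0')
```

```text
(no output)
```

View pics/c0.png

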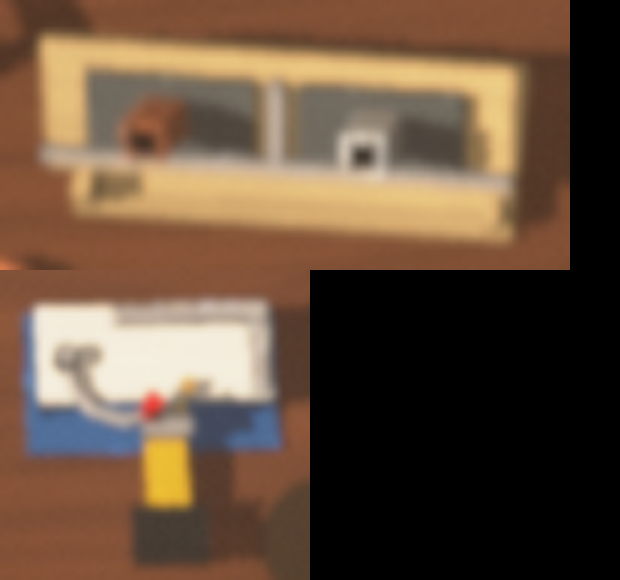

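The crop confirms it: the brown (copper) square tube is in the left berth at (143,140) of the crop and the silver one is in the right at (362,155). In the jig crop the peg is at (152,405), the pivot at (72,358) and the pad at (172,535).

Run:
```python
from h import *
np.set_printoptions(precision=3,suppress=True)
n=lambda pts:[(u/5+250,(v-270)/5+150) for u,v in pts]
print('peg,pivot,pad,deckL,deckR',world('top','t0',n([(152,405),(72,358),(172,535),(45,395),(240,370)])))
r=lambda pts:[(u/6+115,v/6+175) for u,v in pts]
print('cu top, plates L,R, steel top', world('top','t0',r([(143,140),(105,110),(235,125),(362,155),(318,110),(450,120)])))
print(manip.camera_model('wrist'))
```

```text
peg,pivot,pad,deckL,deckR [[ 0.54  -0.11   0.103]
 [ 0.587 -0.058  0.07 ]
 [ 0.456 -0.12   0.041]
 [ 0.566 -0.037  0.05 ]
 [ 0.573 -0.182  0.048]]
cu top, plates L,R, steel top [[0.503 0.383 0.119]
 [0.531 0.417 0.076]
 [0.516 0.341 0.076]
 [0.483 0.259 0.119]
 [0.52  0.291 0.08 ]
 [0.507 0.213 0.081]]
{'intrinsics': array([[279.357,   0.   , 255.305],
       [  0.   , 279.357, 188.308],
       [  0.   ,   0.   ,   1.   ]]), 'tool_from_camera': array([[ 1.   , -0.001,  0.001, -0.002],
       [-0.001, -0.32 ,  0.947, -0.174],
       [-0.001, -0.947, -0.32 ,  0.082],
       [ 0.   ,  0.   ,  0.   ,  1.   ]])}
```

```bash
cat >> h.py <<'E'
def Rd(yaw,tilt=0): # tool down, jaws along y of a frame yawed; tilt: approach leaning to +x, degrees
    z=np.array([[0,0,1],[-1,0,0],[0,-1,0]],float) # cols x=(0,-1,0), y=(0,0,-1), z=(1,0,0)
    return Rn.from_euler('z',yaw,degrees=True)*Rn.from_euler('y',-tilt,degrees=True)*Rn.from_matrix(z)
E
python3 - <<'E'
from h import *
print(Rd(0,30).as_matrix().round(2))
for p in [[.25,-.45,.25],[.36,-.28,.26],[.5,-.11,.26]]: print(tomove(p,Rd(-3.7)))
E
```

```text
[[ 0.    0.5   0.87]
 [-1.    0.    0.  ]
 [ 0.   -0.87  0.5 ]]
(array([-0.576, -0.251,  0.365]), array([ 0.   ,  0.547, -0.002]))
(array([-1.173, -0.3  ,  1.182]), array([ 0.   ,  0.547, -0.002]))
(array([-1.718, -0.299,  2.139]), array([ 0.   ,  0.547, -0.002]))
```

```bash
python3 -m pendant '{"offset":[[-0.25,-0.2,0.15],[-0.5,-0.3,0.3],[-0.7,-0.3,0.5],[-0.8,-0.3,0.7],[-0.9,-0.3,0.9]],"turn":[[0,0.14,0],[0,0.28,0],[0,0.42,0],[0,0.547,0],[0,0.547,0]]}'
python3 - <<'E'
from h import *
print(tomove([.5,-.11,.26],Rd(-3.7)))
E
```

```text
clock: 0.72
position: [0.3274, -0.3497, 0.26]
ee_rot: [-0.483, 0.517, -0.516, 0.483]
ft_force: [1.0, -0.4, 1.1]
grip_width: 0.999
(array([-1.253,  0.   ,  0.782]), array([ 0.001, -0.002, -0.001]))
```

```bash
python3 -m pendant '{"offset":[[-0.25,0,0.15],[-0.5,0,0.3],[-0.75,0,0.45],[-1,0,0.6],[-1,0,0.78],[-1,0,0.78]],"turn":[[0,0,0],[0,0,0],[0,0,0],[0,0,0],[0,0,0],[0,0,0]]}'
python3 - <<'E'
from h import *
im,d,o=snap('wrist','w1'); save(im,'w1',s=1.5); print(o['position'])
E
```

```text
clock: 1.48
position: [0.4975, -0.1595, 0.259]
ee_rot: [-0.484, 0.517, -0.515, 0.484]
ft_force: [-0.7, 0.2, -0.0]
grip_width: 1.001
[ 0.4974649  -0.1595425   0.25903695]
```

View pics/w1.png

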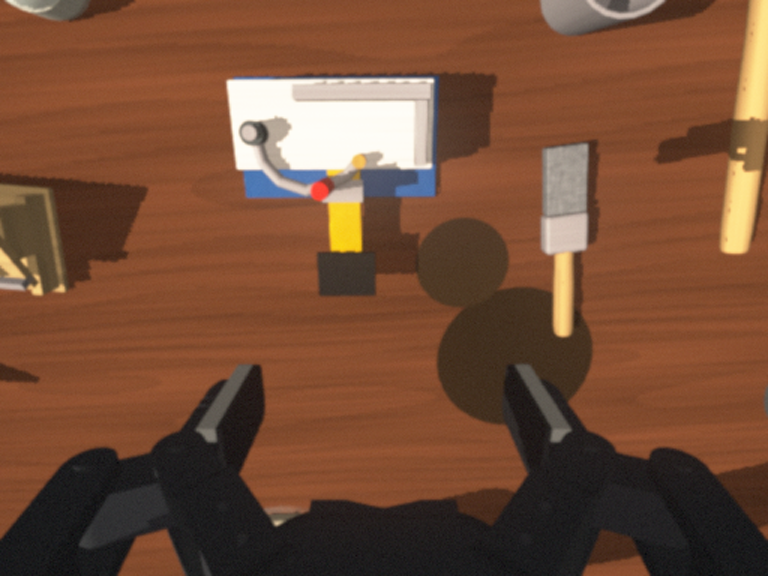

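In the wrist view the peg top is at (321,188), the pivot post at (253,131) and the pad centre at (347,274). The rail's face edge runs (293,101) to (415,98). The end stop's face is at about u=414, and the deck's front edge runs (236,169) to (432,166).

```bash
cat >> h.py <<'E'
def jig(f,pts): # intersect rays with known planes: pts (u,v,z) in 1.5x pixels
    z=np.load('pics/'+f+'.npz'); m=manip.camera_model('wrist'); K=np.array(m['intrinsics']); T=np.array(m['tool_from_camera'])
    R=Rn.from_quat(z['q']); out=[]
    c0=R.apply(T[:3,3])+z['p']
    for u,v,h in pts:
        r=R.apply(T[:3,:3]@np.linalg.inv(K)@[u/1.5,v/1.5,1]); out.append(c0+r*(h-c0[2])/r[2])
    return np.array(out)
E
python3 - <<'E'
from h import *
np.set_printoptions(precision=4,suppress=True)
P=[(321,188,.105),(253,131,.073),(347,274,.044),(293,101,.065),(415,98,.065),(414,165,.065),(236,169,.05),(432,166,.05)]
print(jig('w1',P)); print(world('wrist','w1',[(u/1.5,v/1.5) for u,v,_ in P]))
W=jig('w1',P)
# fit: yaw, seat from pivot, pad, peg, deck edge, rail
from scipy.optimize import least_squares
def res(q):
    s=q[:2]; R=np.array([[np.cos(q[2]),-np.sin(q[2])],[np.sin(q[2]),np.cos(q[2])]])
    L=(W[:,:2]-s)@R
    return np.r_[L[0]-[-.043,.026],L[1]-[0,.085],L[2]-[-.13,.013],L[3,0]-.025,L[4,0]-.025,L[5,1]+.05,L[6,0]+.03,L[7,0]+.03]
r=least_squares(res,[.58,-.14,-.06]); print(r.x,np.degrees(r.x[2]),r.fun*1e3)
E
```

```text
[[ 0.5476 -0.1135  0.105 ]
 [ 0.593  -0.0589  0.073 ]
 [ 0.4585 -0.1203  0.044 ]
 [ 0.6138 -0.0926  0.065 ]
 [ 0.6097 -0.191   0.065 ]
 [ 0.5577 -0.1881  0.065 ]
 [ 0.5635 -0.032   0.05  ]
 [ 0.5549 -0.2049  0.05  ]]
[[ 0.5476 -0.1135  0.105 ]
 [ 0.593  -0.0589  0.0731]
 [ 0.4587 -0.1203  0.0447]
 [ 0.6151 -0.0899  0.0511]
 [ 0.6096 -0.1909  0.0658]
 [ 0.5569 -0.189   0.0508]
 [ 0.5615 -0.0152  0.0011]
 [ 0.5522 -0.2094  0.0075]]
[ 0.5877 -0.1415 -0.0582] -3.3370459717244816 [ 1.3487 -0.3707  0.4618 -2.1692 -0.2767  0.7305 -1.7897 -0.1971  1.8094
 -0.5133  0.9663]
```

Run:
```python
from h import *
for p in [[.5476,-.1135,.15],[.5476,-.1135,.073]]: print(tomove(p,Rd(-3.4)))
```

```text
(array([-0.249,  0.546,  0.242]), array([ 0.003, -0.008, -0.002]))
(array([-0.248,  0.931,  0.242]), array([ 0.003, -0.008, -0.002]))
```

```bash
python3 -m pendant '{"offset":[[-0.15,0.15,0.15],[-0.249,0.4,0.242],[-0.249,0.6,0.242],[-0.249,0.75,0.242],[-0.249,0.93,0.242],[-0.249,0.93,0.242]],"turn":[[0,0,0],[0,0,0],[0,-0.008,0],[0,-0.008,0],[0,-0.008,0],[0,-0.008,0]]}' 55
python3 - <<'E'
from h import *
im,d,o=snap('wrist','w2'); save(im,'w2',s=1.3); print(o['position'],o['grip_width'])
E
```

```text
clock: 2.28
position: [0.5448, -0.1138, 0.0711]
ee_rot: [-0.486, 0.517, -0.512, 0.484]
ft_force: [-0.2, 0.7, 0.9]
grip_width: 0.548
[ 0.5448015  -0.11378183  0.07112643] 0.5479637718392582
```

View pics/w2.png

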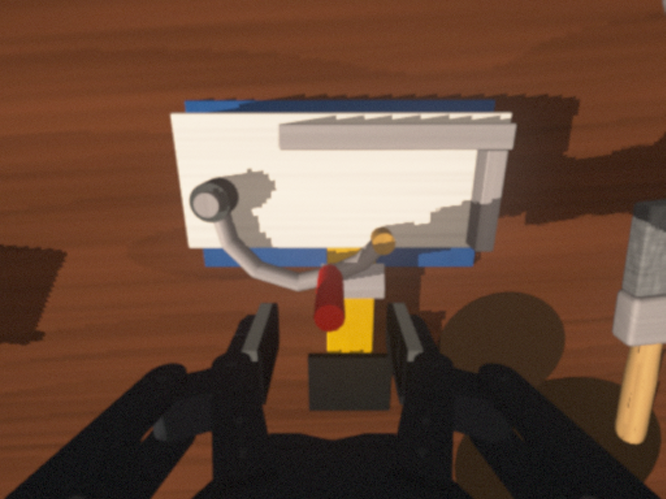

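The peg is between the pads, with its top at (330,317) and the pads at u≈262 and 405. I'll refine its position and close.

```bash
python3 - <<'E'
from h import *
k=1.5/1.3
print(jig('w2',[(330*k,317*k,.105),(213*k,202*k,.073),(383*k,240*k,.064)]), world('wrist','w2',[(330/1.3,317/1.3)]))
E
python3 -m pendant '{"offset":[[0,0,0.01],[0,0,0.01],[0,0,0.01],[0,0,0.01],[0,0,0.01]],"turn":[[0,0,0],[0,0,0],[0,0,0],[0,0,0],[0,0,0]]}' 0 40
```

```text
[[ 0.54632716 -0.11169551  0.105     ]
 [ 0.59355829 -0.05821047  0.073     ]
 [ 0.566393   -0.14043516  0.064     ]] [[ 0.54638232 -0.11169956  0.10509455]]
clock: 2.95
position: [0.549, -0.1141, 0.0741]
ee_rot: [-0.485, 0.516, -0.514, 0.485]
ft_force: [-0.8, 0.1, 6.4]
grip_width: -0.004
```

Run:
```python
from h import *
im,d,o=snap('wrist','w3'); save(im,'w3',s=1.3); print(o)
```

```text
{'clock': 2.95, 'joint_pos': array([ 0.55858134,  0.34717483, -0.5140842 ,  1.75696819,  0.18837674,
        1.08939305, -1.64868159]), 'joint_velocities': array([-0.00025511, -0.00065365,  0.00088745,  0.00040713, -0.00046858,
       -0.00048142,  0.00159265]), 'tau': array([-2.22693882e-01, -5.19662118e+01, -5.54487348e+00, -3.26631832e+01,
       -4.52775217e-02, -3.51516260e-01, -1.91720363e-03]), 'position': array([ 0.5490084 , -0.11407153,  0.07413109]), 'ee_rot': array([-0.48509327,  0.51572328, -0.51373305,  0.48455378]), 'ft_force': array([-0.81044163,  0.07152498,  6.39493083]), 'torque': array([-0.01966036,  0.23129971, -0.03170983]), 'grip_width': -0.0038226770514081447}
```

View pics/w3.png

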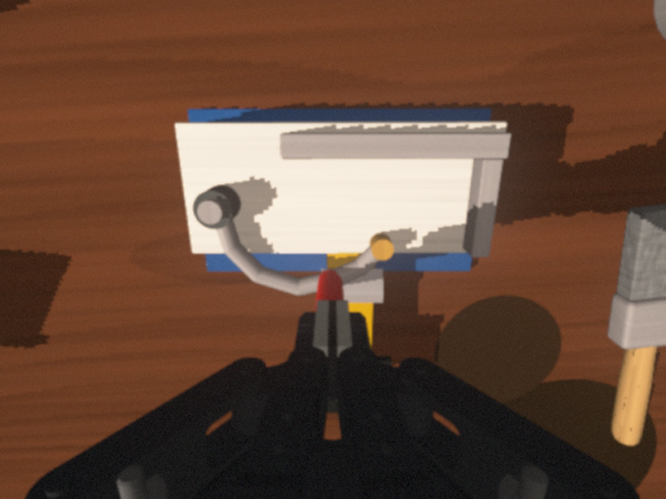

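Run:
```python
from h import *
np.set_printoptions(precision=4,suppress=True)
for f,s,pts in [('w1',1.5,[(250,368),(516,368),(255,395),(510,395)]),('w2',1.3,[(275,307),(392,307),(265,335),(402,335),(330,317)]),('w3',1.3,[(322,305),(342,305),(323,330),(343,330),(330,290),(330,283),(310,320),(355,320)])]:
    z=np.load('pics/'+f+'.npz'); W=world('wrist',f,[(u/s,v/s) for u,v in pts]); 
    print(f); print(np.c_[W,Rn.from_quat(z['q']).inv().apply(W-z['p'])])
```

```text
w1
[[ 0.5105 -0.1148  0.3099 -0.0456 -0.0508  0.0101]
 [ 0.5045 -0.2032  0.3093  0.043  -0.0503  0.0097]
 [ 0.502  -0.1159  0.3129 -0.0439 -0.0538  0.0017]
 [ 0.4954 -0.2009  0.3111  0.0413 -0.0522  0.0005]]
w2
[[ 0.5559 -0.0896  0.111  -0.0249 -0.0399  0.0093]
 [ 0.5534 -0.1377  0.1118  0.0232 -0.0408  0.0097]
 [ 0.5565 -0.0893  0.1325 -0.0253 -0.0614  0.0098]
 [ 0.5538 -0.138   0.1328  0.0234 -0.0618  0.01  ]
 [ 0.5464 -0.1117  0.1051 -0.0022 -0.034   0.0012]]
w3
[[ 0.5594 -0.1092  0.1135 -0.0055 -0.0394  0.01  ]
 [ 0.5588 -0.1175  0.1134  0.0028 -0.0393  0.0099]
 [ 0.5591 -0.1101  0.1322 -0.0047 -0.0581  0.0097]
 [ 0.5587 -0.1174  0.1322  0.0026 -0.0581  0.0097]
 [ 0.5525 -0.112   0.0857 -0.0023 -0.0116  0.0034]
 [ 0.5523 -0.1119  0.0771 -0.0024 -0.0029  0.0032]
 [ 0.5558 -0.1043  0.119  -0.0102 -0.0449  0.0061]
 [ 0.5548 -0.1224  0.119   0.0079 -0.0449  0.0061]]
```

The fingertips actually stand about 31 mm behind the reported TCP: in depth they sit at tool y≈-0.036, and they are pressing lightly on the peg's top. I'll plan with that measured offset, so back off, open, go down and close.

```bash
python3 -m pendant '{"offset":[[-0.007,-0.05,-0.012],[-0.007,-0.05,-0.012],[-0.007,-0.05,-0.012],[-0.007,0.06,-0.012],[-0.007,0.165,-0.012],[-0.007,0.165,-0.012]],"turn":[[0,0,0],[0,0,0],[0,0,0],[0,0,0],[0,0,0],[0,0,0]]}' 55
python3 -m pendant '{"offset":[[0,0,0],[0,0,0],[0,0,0],[0,0,0],[0,0,0]],"turn":[[0,0,0],[0,0,0],[0,0,0],[0,0,0],[0,0,0]]}' 0 40
```

```text
clock: 3.75
position: [0.5452, -0.1123, 0.0395]
ee_rot: [-0.486, 0.517, -0.513, 0.484]
ft_force: [0.1, -0.3, 0.5]
grip_width: 0.552
clock: 4.38
position: [0.5456, -0.1126, 0.0403]
ee_rot: [-0.486, 0.516, -0.513, 0.484]
ft_force: [-2.1, -1.5, 5.6]
grip_width: 0.149
```

Run:
```python
from h import *
o=manip.get_obs(); c=np.array([.5934,-.0585]); p=np.array([.5465,-.1122]); p=c+(p-c)/np.linalg.norm(p-c)*.073
p=np.array([.5465,-.1122])
for k in range(1,13):
    a=-.62*k/12; R=np.array([[np.cos(a),-np.sin(a)],[np.sin(a),np.cos(a)]])
    d=R@(p-c)+c-p
    print((Rn.from_quat(o['ee_rot']).inv().apply([*d,0])/.2).round(3))
```

```text
[-0.012  0.    -0.014]
[-0.024  0.    -0.028]
[-0.037  0.    -0.041]
[-0.051  0.    -0.053]
[-0.065  0.    -0.065]
[-0.08   0.001 -0.076]
[-0.095  0.001 -0.086]
[-0.111  0.001 -0.095]
[-0.128  0.001 -0.103]
[-0.144  0.001 -0.111]
[-0.162  0.001 -0.118]
[-0.179  0.001 -0.123]
```

```bash
python3 -m pendant '{"offset":[[-0.012,0,-0.014],[-0.024,0,-0.028],[-0.037,0,-0.041],[-0.051,0,-0.053],[-0.065,0,-0.065],[-0.08,0,-0.076],[-0.095,0,-0.086],[-0.111,0,-0.095],[-0.128,0,-0.103],[-0.144,0,-0.111],[-0.162,0,-0.118],[-0.18,0,-0.124]],"turn":[[0,0,0],[0,0,0],[0,0,0],[0,0,0],[0,0,0],[0,0,0],[0,0,0],[0,0,0],[0,0,0],[0,0,0],[0,0,0],[0,0,0]]}'
python3 -m pendant '{"offset":[[0,0,0],[0,0,0]],"turn":[[0,0,0],[0,0,0]]}'
python3 - <<'E'
from h import *
o=manip.get_obs(); c=np.array([.5934,-.0585]); p=np.array([.5465,-.1122])-c; q=p+o['position'][:2]-np.array([.5456,-.1126])
print(np.arctan2(p[1],p[0])-np.arctan2(q[1],q[0]), np.linalg.norm(p),np.linalg.norm(q))
im,d,o=snap('wrist','w4'); save(im,'w4',s=1.3)
E
```

```text
clock: 5.88
position: [0.5204, -0.0822, 0.0403]
ee_rot: [-0.487, 0.517, -0.515, 0.479]
ft_force: [-16.4, -22.3, 11.7]
grip_width: 0.149
clock: 6.12
position: [0.5207, -0.0837, 0.0404]
ee_rot: [-0.487, 0.517, -0.516, 0.479]
ft_force: [2.0, -6.7, -1.2]
grip_width: 0.146
0.5197298665147989 0.07129726502468384 0.075962574315397
```

View pics/w4.png

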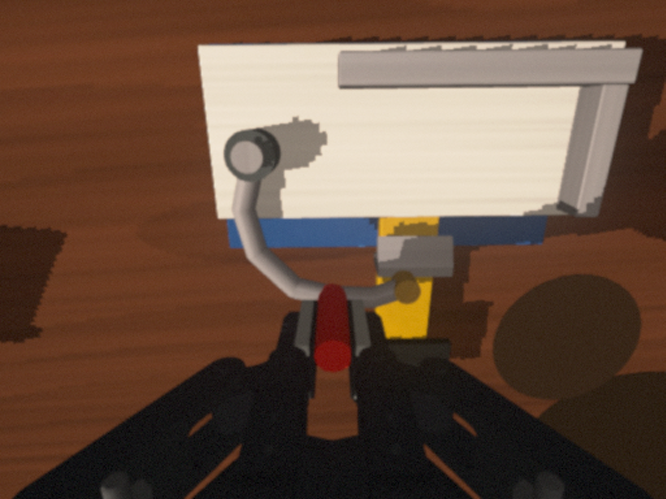

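Run:
```python
from h import *
k=1.5/1.3
W=jig('w4',[(405*k,284*k,.064),(250*k,155*k,.073),(332*k,355*k,.105)]);V=jig('w2',[(383*k,240*k,.064),(213*k,202*k,.073),(330*k,317*k,.105)])
f=lambda W,i:np.arctan2(*(W[i]-W[1])[[1,0]])
print(W,V,[f(V,i)-f(W,i)+(0 if f(V,i)>f(W,i) else 2*np.pi) for i in (0,2)])
print(world('wrist','w4',[(405/1.3,285/1.3)]))
```

```text
[[ 0.53075078 -0.1160647   0.064     ]
 [ 0.592886   -0.0561392   0.073     ]
 [ 0.52497405 -0.08214948  0.105     ]] [[ 0.5663765  -0.1404434   0.064     ]
 [ 0.59354371 -0.05821439  0.073     ]
 [ 0.54630851 -0.1117023   0.105     ]] [np.float64(0.48440514311190497), np.float64(0.4816309491895776)]
[[ 0.53023244 -0.11607067  0.06396307]]
```

Only at about 0.48–0.52, so it needs drawing further.

```bash
python3 -m pendant '{"offset":[[-0.016,0,-0.007],[-0.032,0,-0.014],[-0.048,0,-0.018],[-0.06,0,-0.022],[-0.06,0,-0.022]],"turn":[[0,0,0],[0,0,0],[0,0,0],[0,0,0],[0,0,0]]}'
python3 - <<'E'
from h import *
o=manip.get_obs(); R=Rn.from_quat(o['ee_rot']); c=np.array([.5932,-.0575]); P=o['position']+R.apply([-.001,-.05,.001])-[0,0,0]
q=P[:2]-c; print(P,-2.2884-np.arctan2(q[1],q[0])+ (0), np.linalg.norm(q))
im,d,o=snap('wrist','w5'); 
hs=cv2.cvtColor(im,cv2.COLOR_RGB2HSV)
E
```

```text
clock: 6.8
position: [0.5166, -0.0742, 0.0403]
ee_rot: [0.487, -0.517, 0.518, -0.477]
ft_force: [-0.7, -10.6, 1.4]
grip_width: 0.151
[ 0.5181762  -0.07278842  0.09032005] 0.6521642368858185 0.07656570242751165
```

```bash
python3 -m pendant '{"offset":[[0.01,0,0.003],[0.02,0,0.007],[0.02,0,0.007],[0.02,0,0.007],[0.02,-0.2,0.007],[0.02,-0.5,0.007],[0.02,-0.7,0.007]],"turn":[[0,0,0],[0,0,0],[0,0,0],[0,0,0],[0,0,0],[0,0,0],[0,0,0]]}' 60
python3 - <<'E'
from h import *
im,d,o=snap('wrist','w6'); save(im,'w6',s=1.5)
E
```

```text
clock: 7.72
position: [0.5197, -0.0764, 0.183]
ee_rot: [0.487, -0.516, 0.518, -0.478]
ft_force: [0.6, -0.4, 0.1]
grip_width: 0.604
```

View pics/w6.png

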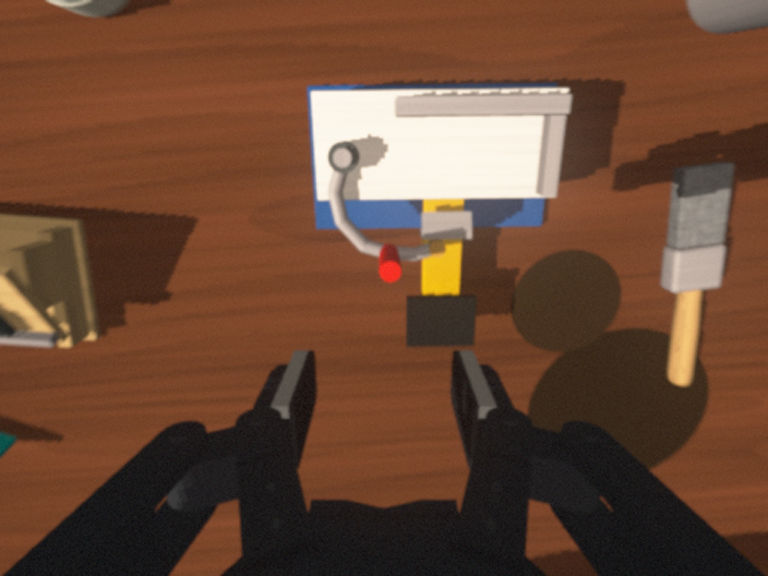

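The arm is caught: the roller is at (437,245) behind the catch block at (447,225), and the gripper is clear. Next I update the seat fit and head for the rack.

Run:
```python
from h import *
np.set_printoptions(precision=4,suppress=True)
from scipy.optimize import least_squares
W=jig('w6',[(343,156,.073),(441,321,.044),(397,115,.065),(556,113,.065),(541,125,.065),(538,195,.05),(320,199,.05),(536,197,.05)])
def res(q):
    s=q[:2]; R=np.array([[np.cos(q[2]),-np.sin(q[2])],[np.sin(q[2]),np.cos(q[2])]])
    L=(W[:,:2]-s)@R
    return np.r_[L[0]-[0,.085],L[1]-[-.13,.013],L[2,0]-.025,L[3,0]-.025,L[4,1]+.05,L[5,1]+.05,L[6,0]+.03,L[7,0]+.03]
r=least_squares(res,[.58,-.14,-.06]); print(r.x,np.degrees(r.x[2]),r.fun*1e3)
for p in [[.50,.1,.24],[.45,.383,.21]]: print(tomove(p,Rd(-3.4,30)))
```

```text
[ 0.5876 -0.1394 -0.0526] -3.016389550114232 [ 0.8464 -0.8518 -0.4718 -0.0755  0.2938 -0.2401  4.6356 -3.7083  0.5471
 -0.9753]
(array([-0.87 , -0.271, -0.17 ]), array([ 0.667, -0.009,  0.017]))
(array([-2.265, -0.136, -0.518]), array([ 0.667, -0.009,  0.017]))
```

```bash
python3 -m pendant '{"offset":[[-0.15,-0.25,-0.05],[-0.4,-0.3,-0.1],[-0.7,-0.3,-0.15],[-1,-0.3,-0.2]],"turn":[[0,0,0],[0.2,0,0],[0.4,0,0],[0.667,0,0]]}' 80
python3 - <<'E'
from h import *
for p in [[.47,.25,.22],[.46,.383,.2]]: print(tomove(p,Rd(-3.4,30)))
E
```

```text
clock: 8.28
position: [0.4962, 0.1292, 0.2467]
ee_rot: [0.349, -0.367, 0.632, -0.587]
ft_force: [-0.3, 2.1, 0.3]
grip_width: 0.801
(array([-0.595,  0.028, -0.212]), array([ 0.019, -0.004,  0.016]))
(array([-1.256,  0.063, -0.341]), array([ 0.019, -0.004,  0.016]))
```

```bash
python3 -m pendant '{"offset":[[-0.3,0,-0.1],[-0.6,0.03,-0.2],[-0.85,0.05,-0.28],[-1,0.06,-0.34],[-1,0.06,-0.34]],"turn":[[0,0,0],[0.02,0,0],[0.02,0,0],[0.02,0,0],[0.02,0,0]]}' 80
python3 - <<'E'
from h import *
im,d,o=snap('wrist','w7'); save(im,'w7',s=1.5); print(o['position'])
E
```

```text
clock: 8.9
position: [0.4537, 0.3292, 0.2037]
ee_rot: [0.342, -0.364, 0.633, -0.591]
ft_force: [-0.5, 0.5, -0.8]
grip_width: 0.8
[0.45373405 0.32918156 0.20366922]
```

View pics/w7.png

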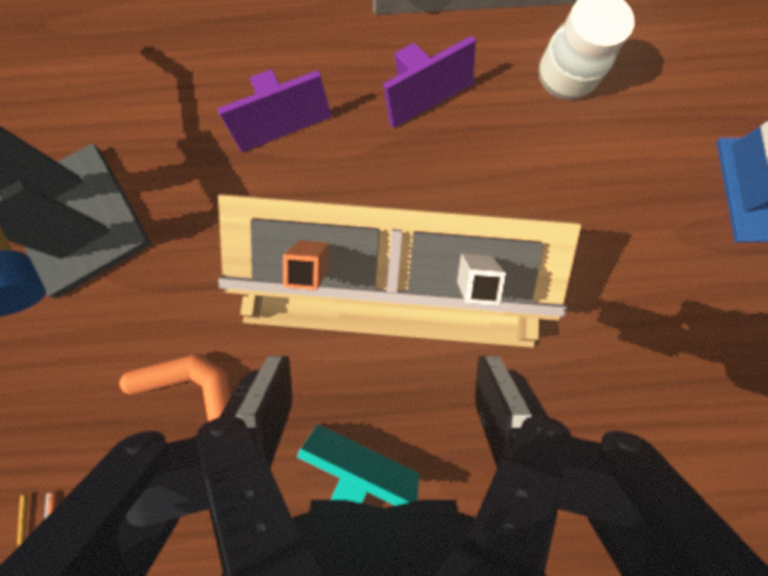

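The copper tube's open end is at (301,272), with rim corners (284,255), (319,257), (318,289) and (283,287). Its plate runs from (252,219) to (379,228). The silver tube is at (485,287), and the lip runs (220,284) to (564,312).

Run:
```python
from h import *
np.set_printoptions(precision=4,suppress=True)
g=lambda P:world('wrist','w7',[(u/1.5,v/1.5) for u,v in P])
t=g([(287,258),(316,259),(316,287),(286,286)]); print(t,t.mean(0))
p=g([(258,225),(374,233),(258,275),(370,283)]); print(p)
e=p[1]-p[0]; print('plate yaw',np.degrees(np.arctan2(e[0],-e[1])),'->')
r=g([(225,201),(574,229)]); print(r); e=r[1]-r[0]; print(np.degrees(np.arctan2(e[0],-e[1])))
n=np.cross(p[1]-p[0],p[2]-p[0]); n/=np.linalg.norm(n); print('normal',n,np.linalg.norm(t[1]-t[0]),np.linalg.norm(t[3]-t[0]))
```

```text
[[0.5137 0.3911 0.1211]
 [0.5116 0.3715 0.1214]
 [0.4944 0.3737 0.1112]
 [0.4965 0.3943 0.1112]] [0.5041 0.3827 0.1162]
[[0.5506 0.4197 0.0881]
 [0.538  0.3312 0.0886]
 [0.516  0.4259 0.0677]
 [0.5034 0.337  0.0679]]
plate yaw -8.068878046075891 ->
[[0.5717 0.445  0.0884]
 [0.5307 0.1781 0.0891]]
-8.732056990698245
normal [ 0.4967 -0.0748 -0.8647] 0.019657976154420716 0.020070990756323532
```

Run:
```python
from h import *
np.set_printoptions(precision=4,suppress=True)
Rt=Rd(-8.4,30); a=-Rt.as_matrix()[:,1]; print(a)
top=np.array([.5041,.3827,.1162]); g=top-.018*a; T=g-Rt.apply([-.0015,-.05,-.001])
for k in [.08,0.03,0]: print(T+k*a, tomove(T+k*a,Rt))
```

```text
[-0.4946  0.073   0.866 ]
[0.4988 0.382  0.1271] (array([-0.286,  0.433, -0.013]), array([-0.001,  0.089, -0.046]))
[0.5235 0.3783 0.0838] (array([-0.277,  0.682, -0.014]), array([-0.001,  0.089, -0.046]))
[0.5384 0.3761 0.0578] (array([-0.271,  0.832, -0.014]), array([-0.001,  0.089, -0.046]))
```

```bash
python3 -m pendant '{"offset":[[-0.25,0.05,-0.013],[-0.285,0.25,-0.013],[-0.28,0.45,-0.013],[-0.276,0.65,-0.013],[-0.273,0.75,-0.013],[-0.271,0.832,-0.014],[-0.271,0.832,-0.014]],"turn":[[0,0.05,-0.02],[0,0.089,-0.046],[0,0.089,-0.046],[0,0.089,-0.046],[0,0.089,-0.046],[0,0.089,-0.046],[0,0.089,-0.046]]}' 60
python3 - <<'E'
from h import *
im,d,o=snap('wrist','w8'); save(im,'w8',s=1.3); print(o['position'],o['ft_force'])
E
```

```text
clock: 9.82
position: [0.4536, 0.2886, 0.1496]
ee_rot: [0.317, -0.383, 0.646, -0.579]
ft_force: [-0.1, 0.1, 0.1]
grip_width: 0.6
[0.45362221 0.28863257 0.14957383] [-0.07440014  0.07558151  0.05773725]
```

View pics/w8.png

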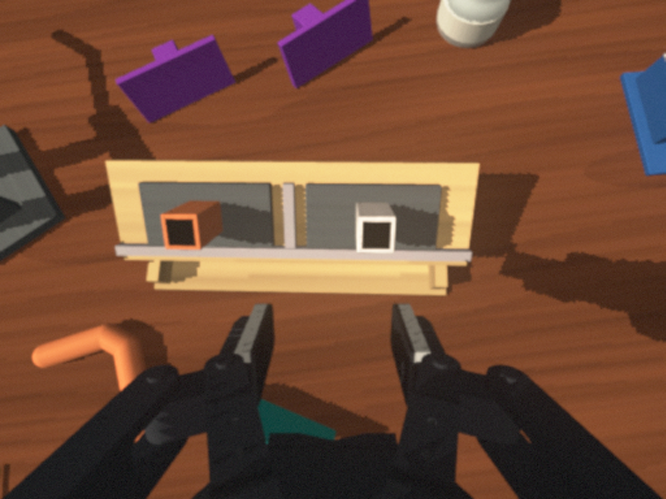

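Run:
```python
from h import *
np.set_printoptions(precision=3,suppress=True)
o=manip.get_obs(); print(o['joint_pos'],o['position'],Rn.from_quat(o['ee_rot']).as_matrix())
```

```text
[ 0.818 -0.499 -1.468  2.087 -0.184  0.72  -2.329] [0.454 0.288 0.149] [[-0.128  0.505  0.853]
 [-0.991 -0.037 -0.127]
 [-0.033 -0.862  0.506]]
```

The arm has run into joint limits (j2=-0.5, j3=-1.47), and j7 is near its own limit. I'll fit a simple kinematic model to the recorded states to see whether the half-turned grasp suits the arm better.

```bash
cat > kin.py <<'E'
from h import *
from scipy.optimize import least_squares
lo=np.array([-2.6,-.5,-1.47,.16,-1.27,.06,-2.6]);hi=np.array([2.6,2.12,1.34,2.42,4.41,2.06,2.6])
S=[([1.183,.333,-.065,1.461,.022,1.35,-.089],[.223,-.583,.2],[-.582,.401,-.401,.583]),
([.55858,.34717,-.51408,1.75697,.18838,1.08939,-1.64868],[.54901,-.11407,.07413],[-.48509,.51572,-.51373,.48455])]
o=manip.get_obs(); S.append((o['joint_pos'],o['position'],o['ee_rot']))
def fk(q,L,sg,phi):
    R=Rn.identity(); p=np.array([0,0,L[0]]); z=lambda a:Rn.from_euler('z',a); y=lambda a:Rn.from_euler('y',a)
    R=z(sg[0]*q[0])*y(q[1])*z(sg[1]*q[2]); p=p+R.apply([L[4],0,L[1]])
    R=R*y(q[3])*z(sg[2]*q[4]); p=p+R.apply([L[5],0,L[2]])
    R=R*y(q[5])*z(sg[3]*q[6]+phi); p=p+R.apply([0,0,L[3]])
    return p,R*Rn.from_matrix([[1,0,0],[0,0,-1],[0,1,0]])   # tool y = flange z
def fit():
    import itertools; best=None
    for sg in itertools.product([1,-1],repeat=4):
      for ph in (0,1.57,3.14,-1.57):
        def f(x):
            r=[]
            for q,p,qq in S:
                P,R=fk(q,x[:6],sg,x[6]); r+=[*(P-p)*5,*(R.inv()*Rn.from_quat(qq)).as_rotvec()]
            return np.array(r)
        s=least_squares(f,[.33,.4,.4,.25,0,0,ph],loss='soft_l1')
        if best is None or s.cost<best[0]: best=(s.cost,s.x,sg,f(s.x))
    return best
E
python3 - <<'E'
from kin import *
np.set_printoptions(precision=4,suppress=True)
c,x,sg,r=fit(); print(c,x,sg); print(r.reshape(-1,6))
np.savez('kin.npz',x=x,sg=sg)
E
```

```text
0.029319829929002506 [ 0.3967  0.6519  0.5124  0.5989 -0.0547  0.1225  3.1416] (-1, -1, -1, -1)
[[ 0.2078  0.0405 -0.0043  0.0015  0.0001 -0.0009]
 [-0.0905  0.0303  0.0302 -0.     -0.      0.    ]
 [ 0.0111  0.0591 -0.0258  0.     -0.     -0.    ]]
```

```bash
cat > kin2.py <<'E'
import kin; from kin import *
def fk(q,L):
    z=lambda a:Rn.from_euler('z',a); y=lambda a:Rn.from_euler('y',a)
    R=z(-q[0]); p=np.array([0,0,L[0]])+R.apply([L[7],L[8],0])
    R=R*y(q[1]); R=R*z(-q[2]); p=p+R.apply([L[3],L[4],L[1]])
    R=R*y(q[3])*z(-q[4]); p=p+R.apply([L[5],L[6],L[2]])
    R=R*y(q[5])*z(-q[6]+np.pi); p=p+R.apply([0,0,L[9]])
    return p,R*Rn.from_matrix([[1,0,0],[0,0,-1],[0,1,0]])
def fitL(S):
    f=lambda x:np.r_[[ (fk(q,x)[0]-p)*1000 for q,p,_ in S]].ravel()
    g=lambda x:np.r_[f(x),(x-x0)*np.array([3,3,3,10,10,10,10,10,10,3])]
    x0=np.array([.33,.4,.4,0,0,0,0,0,0,.3]); s=least_squares(g,x0); return s.x,f(s.x)
def ik(p,R,q0,L,w=.02):
    g=lambda q:np.r_[(fk(q,L)[0]-p)*20,(fk(q,L)[1].inv()*R).as_rotvec()*5,w*(q-q0)]
    s=least_squares(g,np.clip(q0,lo+.01,hi-.01),bounds=(lo,hi)); return s.x,g(s.x)[:6]
E
python3 - <<'E'
from kin2 import *
np.set_printoptions(precision=3,suppress=True)
L,r=fitL(S); print(L,r.reshape(-1,3))
T=np.array([.5384,.3761,.0578]); 
for nm,Rt in [('a',Rd(-8.4,30)),('b',Rd(-8.4,30)*Rn.from_euler('y',180,degrees=True))]:
  for q0 in [S[2][0],[-.6,.4,0,1.6,0,1.2,0],[-.6,.4,0,1.6,0,1.2,-2],[-.6,.4,0,1.6,3.14,1.2,1]]:
    q,e=ik(T,Rt,np.array(q0),L); print(nm,q,np.abs(e).max())
E
```

```text
[ 0.256  0.452  0.494 -0.002 -0.023  0.006 -0.005 -0.002 -0.018  0.369] [[-0.004  0.    -0.006]
 [ 0.004  0.005  0.008]
 [ 0.    -0.002 -0.001]]
a [ 0.891 -0.5   -1.47   2.187 -0.619  0.473 -1.885] 1.3562999495171084
a [-1.912  0.845  1.336  1.918 -0.626  0.697 -2.114] 0.00027842786010096005
a [-1.739  0.542  0.991  1.916 -0.005  0.619 -2.6  ] 0.00038589945761586614
a [ 0.037  0.761 -1.292  1.96   1.495  1.29   2.6  ] 0.5592169578776891
b [ 0.994  1.025 -1.214  2.208 -1.27   0.06  -2.6  ] 4.587981661863741
b [-0.891  0.343 -0.054  1.89   0.71   0.781  0.001] 0.0001303482465210686
b [-0.68   0.358 -0.297  1.883  0.808  0.83  -0.059] 0.00015924136208854406
b [-0.384  0.415 -0.647  1.873  0.956  0.921 -0.139] 0.00010801485826764398
```

```bash
cat > sim.py <<'E'
from kin2 import *
np.set_printoptions(precision=3,suppress=True)
L,_=fitL(S)
def err(q,p,R): P,Q=fk(q,L); return np.r_[p-P,(R*Q.inv()).as_rotvec()]
def jac(q):
    P,Q=fk(q,L); J=np.zeros((6,7))
    for i in range(7):
        d=q.copy(); d[i]+=1e-5; P2,Q2=fk(d,L); J[:,i]=np.r_[(P2-P)/1e-5,(Q2*Q.inv()).as_rotvec()/1e-5]
    return J
def go(q,p,R,n=40):
    P,Q=fk(q,L); dr=(R*Q.inv()).as_rotvec()
    for k in range(1,n+1):
        pk=P+(p-P)*k/n; Rk=Rn.from_rotvec(dr*k/n)*Q
        for _ in range(3):
            J=jac(q); q=np.clip(q+J.T@np.linalg.solve(J@J.T+1e-5*np.eye(6),err(q,pk,Rk)),lo,hi)
    return q,np.abs(err(q,p,R)).max()
E
python3 - <<'E'
from sim import *
q=np.array(S[0][0])
for p,R in [((.327,-.35,.26),Rd(-3.7)),((.4975,-.1595,.259),Rd(-3.7)),((.545,-.113,.072),Rd(-3.4))]:
    q,e=go(q,np.array(p),R); print(q,e)
for p,R in [((.52,-.076,.183),Rd(-4)),((.496,.129,.247),Rd(-4,30)),((.454,.329,.204),Rd(-4,30)),((.5384,.3761,.0578),Rd(-8.4,30))]:
    q,e=go(q,np.array(p),R); print(q,e)
print('alt from now')
q=np.array(S[2][0]); H=Rn.from_euler('y',180,degrees=True)
for nm,p,R in [('back',(.50,.13,.25),Rd(-4,30)),('c',(.5,.0,.25),Rd(-4)),('y1',(.5,.0,.25),Rd(85)),('y2',(.5,.0,.25),Rd(171)),('r',(.45,.33,.22),Rd(171)),('tilt',(.46,.37,.2),Rd(-8.4,30)*H),('g',(.5384,.3761,.0578),Rd(-8.4,30)*H)]:
    q,e=go(q,np.array(p),R); print(nm,q,e)
E
```

```text
[ 0.941 -0.005 -0.214  1.726 -0.001  1.421 -0.908] 5.071498776487715e-13
[ 0.659  0.107 -0.468  1.62   0.049  1.426 -1.449] 8.664180484174722e-13
[ 0.541  0.335 -0.492  1.773  0.177  1.077 -1.642] 4.662936703425657e-13
[ 0.542  0.162 -0.53   1.726  0.085  1.277 -1.648] 1.9384494009955233e-13
[ 0.418 -0.372 -0.762  2.081 -0.051  0.853 -1.988] 5.090206034452649e-12
[ 0.737 -0.308 -1.47   1.953  0.123  0.87  -2.531] 0.04127654142767189
[ 1.269 -0.5   -1.47   2.033 -0.274  0.573 -2.387] 0.4408772193097265
alt from now
back [ 0.584 -0.413 -0.871  2.065 -0.158  0.858 -1.89 ] 2.6520452500733427e-12
c [ 0.676  0.084 -0.8    1.677  0.061  1.407 -1.772] 3.47499806707674e-13
y1 [ 0.75   0.093 -0.88   1.675  0.072  1.408 -0.227] 8.215650382226158e-14
y2 [ 0.836  0.105 -0.976  1.673  0.088  1.41   1.263] 1.1268763699945339e-13
r [ 0.199  0.352 -1.121  1.581  0.32   1.41   0.464] 2.5534574454866288e-12
tilt [-0.022  0.18  -1.11   1.859  0.737  1.14   0.013] 8.693878950083445e-12
g [-0.165  0.506 -0.923  1.868  1.094  1.025 -0.201] 1.5863005353722315e-13
```

The simulated controller reproduces both the earlier joints and the stall. I'll plan the remaining moves with it, using the half-turned grasp.

Run:
```python
from sim import *
H=Rn.from_euler('y',180,degrees=True); q=np.array(S[2][0])
for nm,p,R in [('y1',(.46,.25,.22),Rd(80)),('y2',(.45,.33,.22),Rd(171)),('tilt',(.46,.385,.2),Rd(-8.4,30)*H),('g',(.5384,.3761,.0578),Rd(-8.4,30)*H),('lift',(.49,.38,.18),Rd(-8.4,30)*H),('mid',(.53,.1,.2),Rd(-3.2)*H),('jig',(.588,-.14,.12),Rd(-3.2)*H),('place',(.588,-.14,.04),Rd(-3.2)*H),('up',(.588,-.14,.15),Rd(-3.2)*H),('ped',(.4585,-.12,.06),Rd(-3.2)*H),('press',(.4585,-.12,-.01),Rd(-3.2)*H)]:
    q,e=go(q,np.array(p),R); print(nm,q,e)
for p,R in [((.46,.25,.22),Rd(35,15)),((.46,.25,.22),Rd(80))]: print(tomove(p,R))
```

```text
y1 [ 0.478  0.282 -1.229  1.664  0.27   1.388 -0.963] 1.1471934513451743e-12
y2 [ 0.365  0.568 -1.47   1.581  0.566  1.51   0.284] 0.00311014673030761
tilt [ 0.119  0.349 -1.37   1.83   0.91   1.267 -0.1  ] 9.88920056954612e-12
g [-0.029  0.609 -1.117  1.866  1.211  1.13  -0.243] 1.4432899320127035e-13
lift [ 0.098  0.405 -1.314  1.823  0.969  1.241 -0.097] 6.128431095930864e-14
mid [ 0.842  0.483 -1.42   1.656  0.482  1.426  0.88 ] 8.714806654097629e-12
jig [ 1.055  0.679 -1.268  1.589  0.659  1.368  1.226] 1.3589129821411916e-12
place [ 1.017  0.756 -1.194  1.661  0.737  1.249  1.179] 9.559020242022598e-14
up [ 1.065  0.654 -1.291  1.556  0.633  1.414  1.243] 3.299582829185965e-13
ped [ 1.366  0.531 -1.424  1.973  0.58   1.154  1.22 ] 2.2920554343386357e-13
press [ 1.249  0.615 -1.285  2.024  0.696  1.043  1.141] 9.076073226310655e-14
(array([ 0.174, -0.281,  0.23 ]), array([-0.342, -0.886,  0.327]))
(array([ 0.174, -0.281,  0.23 ]), array([-0.57 , -1.902,  0.482]))
```

Run:
```python
from sim import *
H=Rn.from_euler('y',180,degrees=True); q=np.array(S[2][0])
for nm,p,R in [('y0',(.49,.13,.25),Rd(32,0)),('y1',(.49,.05,.25),Rd(80)),('y2',(.49,.1,.25),Rd(125)),('y3',(.47,.25,.24),Rd(171)),('tilt',(.46,.385,.2),Rd(-8.4,30)*H),('g',(.5384,.3761,.0578),Rd(-8.4,30)*H),('lift',(.49,.38,.18),Rd(-8.4,30)*H),('mid',(.53,.1,.2),Rd(-3.2)*H),('jig',(.588,-.14,.12),Rd(-3.2)*H)]:
    q,e=go(q,np.array(p),R); print(nm,q,e)
print(tomove((.49,.13,.25),Rd(32,0)))
```

```text
y0 [ 0.716  0.168 -1.159  1.655  0.155  1.421 -1.474] 3.840983087144423e-12
y1 [ 0.967  0.126 -1.225  1.686  0.12   1.414 -0.449] 1.003530591958679e-12
y2 [ 0.941  0.212 -1.364  1.669  0.21   1.431  0.163] 3.0296876118995897e-12
y3 [ 0.576  0.421 -1.44   1.612  0.419  1.48   0.521] 7.843170557464418e-13
tilt [ 0.072  0.301 -1.292  1.83   0.861  1.23  -0.072] 9.034162307131055e-12
g [-0.067  0.574 -1.06   1.866  1.174  1.095 -0.231] 1.4682699500667695e-13
lift [ 0.054  0.361 -1.242  1.823  0.923  1.205 -0.074] 5.5788706987414116e-14
mid [ 0.842  0.483 -1.42   1.656  0.482  1.426  0.881] 8.716583010937029e-12
jig [ 1.055  0.679 -1.268  1.589  0.658  1.367  1.226] 1.3586909375362666e-12
(array([ 0.744, -0.313,  0.51 ]), array([-0.663, -0.865,  0.193]))
```

Run:
```python
from h import *
print(tomove((.50,.13,.25),Rd(-6,30)),tomove((.50,.09,.25),Rd(-6,30)))
```

```text
(array([ 0.738, -0.288,  0.553]), array([-0.009, -0.047, -0.021])) (array([ 0.936, -0.28 ,  0.578]), array([-0.009, -0.047, -0.021]))
```

```bash
python3 -m pendant '{"offset":[[0.1,-0.2,0.15],[0.35,-0.28,0.3],[0.6,-0.28,0.45],[0.8,-0.28,0.55],[0.936,-0.28,0.578]],"turn":[[0,0,0],[0,-0.02,-0.02],[0,-0.04,-0.02],[0,-0.04,-0.02],[0,-0.04,-0.02]]}'
python3 - <<'E'
from h import *
print(manip.get_obs()['joint_pos'].round(3))
for p,R in [((.50,.0,.25),Rd(-4)),((.5,0,.25),Rd(35))]: print(tomove(p,R))
E
```

```text
clock: 10.5
position: [0.5007, 0.0883, 0.2505]
ee_rot: [0.33, -0.371, 0.646, -0.58]
ft_force: [0.1, -0.1, 0.0]
grip_width: 0.6
[ 0.524 -0.415 -0.752  2.101 -0.134  0.846 -1.876]
(array([0.439, 0.023, 0.039]), array([-0.676, -0.052,  0.008]))
(array([0.439, 0.023, 0.039]), array([-0.648, -0.898,  0.238]))
```

```bash
python3 -m pendant '{"offset":[[0.15,0.01,0.01],[0.3,0.02,0.03],[0.439,0.023,0.039],[0.439,0.023,0.039],[0.439,0.023,0.039],[0.439,0.023,0.039],[0.439,0.023,0.039]],"turn":[[-0.22,0,0],[-0.44,0,0],[-0.67,-0.05,0],[-0.67,-0.27,0.07],[-0.66,-0.5,0.14],[-0.655,-0.7,0.2],[-0.648,-0.898,0.238]]}'
python3 - <<'E'
from h import *
print(manip.get_obs()['joint_pos'].round(3))
for p,R in [((.50,.0,.25),Rd(78)),((.5,0.05,.25),Rd(123)),((.5,.15,.25),Rd(171))]: print(tomove(p,R))
E
```

```text
clock: 11.38
position: [0.5004, -0.0004, 0.25]
ee_rot: [-0.628, 0.325, -0.325, 0.628]
ft_force: [-0.3, -0.5, -0.2]
grip_width: 0.6
[ 0.624  0.085 -0.747  1.673  0.058  1.407 -1.086]
(array([-0.003, -0.   , -0.   ]), array([-0.  , -0.95,  0.  ]))
(array([-0.207, -0.   ,  0.144]), array([-0.  , -1.95,  0.  ]))
(array([-0.615,  0.   ,  0.433]), array([-0.   , -3.017,  0.   ]))
```

```bash
python3 -m pendant '{"offset":[[0,0,0],[0,0,0],[0,0,0],[0,0,0],[0,0,0]],"turn":[[0,-0.22,0],[0,-0.44,0],[0,-0.66,0],[0,-0.88,0],[0,-1,0]]}'; python3 -m pendant '{"offset":[[0,0,0],[0,0,0],[0,0,0],[0,0,0],[0,0,0]],"turn":[[0,-0.22,0],[0,-0.44,0],[0,-0.66,0],[0,-0.88,0],[0,-1,0]]}';python3 - <<'E'
from h import *
print(manip.get_obs()['joint_pos'].round(3))
for p,R in [((.50,.1,.25),Rd(171)),((.48,.19,.24),Rd(171.6))]: print(tomove(p,R))
E
```

```text
clock: 12.0
position: [0.5007, -0.0005, 0.25]
ee_rot: [-0.704, 0.058, -0.059, 0.705]
ft_force: [0.3, -1.4, 0.2]
grip_width: 0.6
clock: 12.62
position: [0.501, -0.0006, 0.2501]
ee_rot: [-0.673, -0.217, 0.217, 0.673]
ft_force: [-0.5, 0.3, 0.2]
grip_width: 0.6
[ 0.701  0.096 -0.831  1.668  0.071  1.408  0.485]
(array([0.29 , 0.001, 0.411]), array([ 0.   , -1.006,  0.002]))
(array([0.471, 0.051, 0.835]), array([ 0.   , -1.019,  0.002]))
```

```bash
python3 -m pendant '{"offset":[[0.1,0,0.15],[0.2,0,0.3],[0.29,0,0.41],[0.38,0.03,0.62],[0.47,0.05,0.83],[0.47,0.05,0.83]],"turn":[[0,-0.22,0],[0,-0.44,0],[0,-0.66,0],[0,-0.88,0],[0,-1,0],[0,-1,0]]}';python3 - <<'E'
from h import *
print(manip.get_obs()['joint_pos'].round(3))
H=Rn.from_euler('y',180,degrees=True)
Rt=Rd(-8.4,30)*H; a=-Rt.as_matrix()[:,1]
top=np.array([.5041,.3827,.1162]); g=top-.018*a; T=g-Rt.apply([-.0015,-.05,-.001]); print(T)
for k in [.09,0.03,0]: print(T+k*a, tomove(T+k*a,Rt))
E
```

```text
clock: 13.38
position: [0.479, 0.1929, 0.2404]
ee_rot: [-0.537, -0.461, 0.459, 0.538]
ft_force: [-0.3, 0.2, -1.1]
grip_width: 0.601
[ 0.468  0.187 -1.039  1.643  0.161  1.403  0.826]
[0.53709765 0.3793436  0.05681027]
[0.49258039 0.38591733 0.13475256] (array([0.962, 0.531, 0.082]), array([-0.667, -0.011,  0.001]))
[0.52225856 0.38153484 0.08279103] (array([ 0.963,  0.791, -0.068]), array([-0.667, -0.011,  0.001]))
[0.53709765 0.3793436  0.05681027] (array([ 0.963,  0.92 , -0.143]), array([-0.667, -0.011,  0.001]))
```

```bash
python3 -m pendant '{"offset":[[0.28,0.05,0.05],[0.55,0.15,0.1],[0.8,0.3,0.1],[0.96,0.45,0.09],[0.962,0.531,0.082],[0.962,0.531,0.082]],"turn":[[-0.22,0,0],[-0.44,0,0],[-0.667,0,0],[-0.667,-0.01,0],[-0.667,-0.01,0],[-0.667,-0.01,0]]}';python3 - <<'E'
from h import *
np.set_printoptions(precision=4,suppress=True)
im,d,o=snap('wrist','w9'); save(im,'w9',s=1.3); print(o['joint_pos'].round(3))
H=Rn.from_euler('y',180,degrees=True)
Rt=Rd(-8.4,30)*H; a=-Rt.as_matrix()[:,1]
top=np.array([.5041,.3827,.1162]); g=top-.018*a; T=g-Rt.apply([-.0015,-.05,-.001])
for k in [.03,0]: print(tomove(T+k*a,Rt))
E
```

```text
clock: 14.12
position: [0.4927, 0.3845, 0.1332]
ee_rot: [0.656, 0.565, -0.327, -0.379]
ft_force: [-0.0, -0.3, 2.0]
grip_width: 0.597
[-0.111  0.377 -1.052  1.848  0.94   1.126 -0.124]
(array([0.007, 0.298, 0.006]), array([ 0.   , -0.004, -0.002]))
(array([0.007, 0.448, 0.006]), array([ 0.   , -0.004, -0.002]))
```

View pics/w9.png

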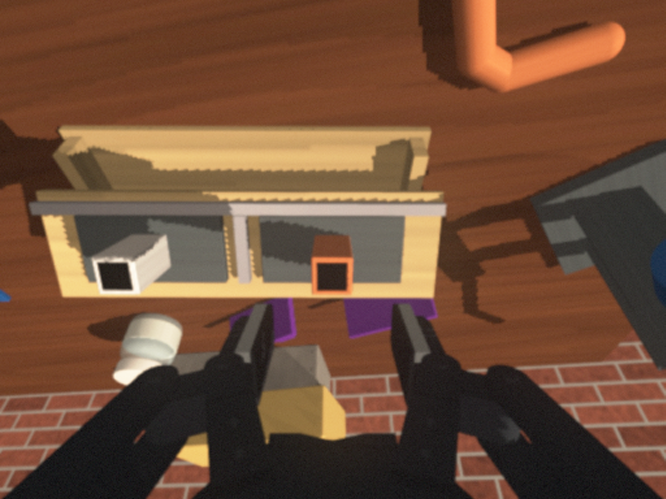

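The copper tube end is at (332,275), centred between the pads (u 262–405) and square to them. Now descend and grip.

```bash
python3 - <<'E'
from h import *
np.set_printoptions(precision=4,suppress=True)
s=1.3;t=world('wrist','w9',[(u/s,v/s) for u,v in [(316,260),(348,260),(349,289),(315,289)]]);print(t,t.mean(0))
E
python3 -m pendant '{"offset":[[0.007,0.15,0.006],[0.007,0.3,0.006],[0.007,0.38,0.006],[0.007,0.445,0.006],[0.007,0.445,0.006]],"turn":[[0,0,0],[0,0,0],[0,0,0],[0,0,0],[0,0,0]]}'
python3 -m pendant '{"offset":[[0,0,0],[0,0,0],[0,0,0],[0,0,0],[0,0,0]],"turn":[[0,0,0],[0,0,0],[0,0,0],[0,0,0],[0,0,0]]}' 0 70
```

```text
[[0.495  0.3761 0.1111]
 [0.4973 0.3944 0.1114]
 [0.5132 0.3929 0.1206]
 [0.51   0.3731 0.1207]] [0.5039 0.3841 0.116 ]
clock: 14.8
position: [0.5373, 0.3788, 0.0575]
ee_rot: [0.657, 0.564, -0.326, -0.379]
ft_force: [-0.4, -0.3, 0.5]
grip_width: 0.601
clock: 15.42
position: [0.5371, 0.3794, 0.0585]
ee_rot: [0.657, 0.565, -0.325, -0.379]
ft_force: [-4.4, -1.5, 6.1]
grip_width: 0.273
```

```bash
python3 - <<'E'
from h import *
np.set_printoptions(precision=4,suppress=True)
o=manip.get_obs(); R=Rn.from_quat(o['ee_rot']); a=-Rd(-8.4,30).as_matrix()[:,1]
top=np.array([.5040,.3834,.1161]); print('top in tool',R.inv().apply(top-o['position']),'under',R.inv().apply(top-.053*a-o['position']))
E
python3 -m pendant '{"offset":[[0,-0.05,0],[0,-0.15,0],[0,-0.35,0],[0,-0.6,0],[0,-0.6,0]],"turn":[[0,0,0],[0,0,0],[0,0,0],[0,0,0],[0,0,0]]}'
python3 - <<'E'
from sim import *
np.set_printoptions(precision=4,suppress=True)
o=manip.get_obs(); H=Rn.from_euler('y',180,degrees=True); print(o['grip_width'])
q=o['joint_pos']
for nm,p,R in [('a',(.47,.25,.22),Rd(-8,15)*H),('mid',(.53,.1,.2),Rd(-3.2)*H),('jig',(.575,-.13,.12),Rd(-3.2)*H)]:
    print(nm,tomove(p,R)); q,e=go(q,np.array(p),R); print(q,e)
E
```

```text
top in tool [-0.001  -0.0666 -0.0001] under [-0.0009 -0.0136 -0.    ]
clock: 16.05
position: [0.4757, 0.3917, 0.167]
ee_rot: [0.655, 0.568, -0.324, -0.378]
ft_force: [0.9, 0.2, -2.6]
grip_width: 0.271
0.27102407948062235
a (array([-0.704, -0.194, -0.2  ]), array([ 0.34 , -0.01 ,  0.003]))
[ 0.484  -0.0123 -1.1843  1.8297  0.2006  1.1475  0.6628] 3.5703107137408097e-11
mid (array([-1.403,  0.094, -0.502]), array([ 0.673, -0.114, -0.024]))
[ 0.601   0.2866 -1.0247  1.6489  0.2503  1.3477  1.0534] 1.880273714505165e-12
jig (array([-2.51 ,  0.631, -0.64 ]), array([ 0.673, -0.114, -0.024]))
[ 0.8297  0.4589 -0.8702  1.6182  0.3666  1.2369  1.4035] 1.418642980866025e-12
```

```bash
python3 -m pendant '{"offset":[[-0.12,-0.15,-0.05],[-0.35,-0.2,-0.1],[-0.6,-0.17,-0.18],[-0.85,-0.1,-0.28],[-1,-0.05,-0.36],[-1,-0.05,-0.36]],"turn":[[0,0,0],[0.15,0,0],[0.34,-0.03,0],[0.5,-0.06,-0.01],[0.673,-0.114,-0.024],[0.673,-0.114,-0.024]]}'
python3 - <<'E'
from sim import *
np.set_printoptions(precision=4,suppress=True)
o=manip.get_obs(); H=Rn.from_euler('y',180,degrees=True); print(o['grip_width'],o['joint_pos'])
for nm,p,R in [('mid',(.53,.05,.19),Rd(-3.2)*H),('jig',(.575,-.127,.13),Rd(-3.2)*H)]:
    print(nm,tomove(p,R))
E
```

```text
clock: 16.8
position: [0.5057, 0.1797, 0.2086]
ee_rot: [-0.514, -0.482, 0.485, 0.518]
ft_force: [-0.8, 0.6, -2.1]
grip_width: 0.272
0.2720815670779887 [ 0.4921  0.2983 -1.0791  1.6359  0.2626  1.3734  0.8837]
mid (array([-0.639,  0.091, -0.164]), array([-0.009, -0.012,  0.001]))
jig (array([-1.508,  0.388, -0.448]), array([-0.009, -0.012,  0.001]))
```

```bash
python3 -m pendant '{"offset":[[-0.2,0.02,-0.04],[-0.5,0.05,-0.12],[-0.75,0.1,-0.2],[-1,0.15,-0.3],[-1,0.15,-0.3]],"turn":[[0,0,0],[0,-0.01,0],[0,-0.012,0],[0,-0.012,0],[0,-0.012,0]]}'
python3 - <<'E'
from sim import *
np.set_printoptions(precision=4,suppress=True)
o=manip.get_obs(); H=Rn.from_euler('y',180,degrees=True); print(o['grip_width'])
Rj=Rd(-3.2); X=np.array([np.cos(np.radians(-3.2)),np.sin(np.radians(-3.2)),0]); Y=np.array([-X[1],X[0],0])
for dx,dy,z in [(-.008,.010,.09),(-.008,.010,.06),(-.008,.010,.039)]:
    p=np.array([.5876,-.1405,z])+dx*X+dy*Y+.001*Y; print(p,tomove(p,Rj*H))
E
```

```text
clock: 17.42
position: [0.5521, -0.0284, 0.1764]
ee_rot: [-0.513, -0.482, 0.486, 0.518]
ft_force: [0.0, 0.6, -3.6]
grip_width: 0.271
0.27120712233667515
[ 0.5802 -0.1291  0.09  ] (array([-0.493,  0.431, -0.176]), array([-0.011, -0.008, -0.   ]))
[ 0.5802 -0.1291  0.06  ] (array([-0.493,  0.581, -0.177]), array([-0.011, -0.008, -0.   ]))
[ 0.5802 -0.1291  0.039 ] (array([-0.493,  0.686, -0.178]), array([-0.011, -0.008, -0.   ]))
```

```bash
python3 -m pendant '{"offset":[[-0.2,0.05,-0.08],[-0.42,0.2,-0.16],[-0.493,0.43,-0.178],[-0.493,0.58,-0.178],[-0.493,0.65,-0.178],[-0.493,0.68,-0.178],[-0.493,0.68,-0.178]],"turn":[[0,0,0],[-0.01,-0.008,0],[-0.01,-0.008,0],[-0.01,-0.008,0],[-0.01,-0.008,0],[-0.01,-0.008,0],[-0.01,-0.008,0]]}'
python3 - <<'E'
from h import *
np.set_printoptions(precision=4,suppress=True)
o=manip.get_obs(); print(o['grip_width'],o['position'],o['ft_force'],o['torque'])
im,d,o=snap('wrist','w10')
# tube top location + surrounding, in jig coords
m=manip.camera_model('wrist'); K=np.array(m['intrinsics']); T=np.array(m['tool_from_camera']); v,u=np.mgrid[0:384:1,0:512:1]
P=np.stack([(u-K[0,2])/K[0,0]*d,(v-K[1,2])/K[1,1]*d,d],-1)@T[:3,:3].T+T[:3,3]; Wd=Rn.from_quat(o['ee_rot']).apply(P.reshape(-1,3))+o['position']
c,s=np.cos(np.radians(-3.2)),np.sin(np.radians(-3.2)); J=(Wd[:,:2]-[.5876,-.1405])@np.array([[c,-s],[s,c]])
h=Wd[:,2]-.05; np.save('pics/j10.npy',np.c_[J,h])
grid={}
for (x,y),z,ok in zip(J,h,d.ravel()>0):
    if ok and -.05<x<.06 and -.08<y<.11: grid.setdefault((round(x/.01),round(y/.01)),[]).append(z*1000)
for i in range(6,-6,-1): print(i*10,' '.join('%3d'%np.median(grid[i,j]) if (i,j) in grid else ' . ' for j in range(10,-9,-1)))
E
```

```text
clock: 18.3
position: [0.5808, -0.1285, 0.0411]
ee_rot: [0.514, 0.486, -0.486, -0.513]
ft_force: [-0.4, 0.2, -3.1]
grip_width: 0.276
0.275661490466233 [ 0.5808 -0.1285  0.0411] [-0.3958  0.2205 -3.1048] [-0.0243 -0.0386  0.0403]
60  .   .   .   .   .   .   .   .   .   .   .   .   .   .   .   .   .   .   . 
50  .   .   .   .   .   .   .   .   .   .   .   .   .   .   .   .   .   .   . 
40   0   0  .   .   .   .   .   .   .   .   .   .   .   .   .   .   .   .   . 
30   0   0   0   0   0   0  .   .   .   .   .   .   .    5   2   2  13  .   . 
20   0   0   0   0  11  11  .   .   .   .   .   .   11   9   2   4  15  .   . 
10   0  22   0   0  11  11  .   .   .   .   .   .   11  11   0  11  15  .   . 
0   0  23  18   0  81  81  75  61  57  57  57  12  78  85   0  11  15  .   . 
-10   0  13   7   0  99  78  65  55  57  57  57  12  77  97   0  12  15  .   . 
-20 -13   7   0 105  97  78  70  69  96  99  65  71  74  92 103  15  15 -43 -49
-30 -30   7  -6  -7   5   8  10 103 100  10 105  94   7   7  -7  -3 -10 -43 -49
-40  10  12 -43 -43 -43 -43 -43   2   2   2   2 -43 -43 -43 -43 -43 -43 -43 -49
-50  .   12  12 -43 -43 -43 -43   4   4   4   5 -43 -43 -43 -43 -43 -43 -43 -49
```

The foot is gripped, level and 3 mm above the deck (plate top 11 mm, tube top 57 mm), offset as planned. Lower it, slide it to the rail, then to the stop, watching the force.

```bash
python3 -m pendant '{"offset":[[0,0.008,0],[0,0.016,0],[0,0.018,0],[0,0.018,0]],"turn":[[0,0,0],[0,0,0],[0,0,0],[0,0,0]]}'
python3 -m pendant '{"offset":[[0,0,-0.015],[0,0,-0.03],[0,0,-0.038],[0,0,-0.044],[0,0,-0.05],[0,0,-0.05]],"turn":[[0,0,0],[0,0,0],[0,0,0],[0,0,0],[0,0,0],[0,0,0]]}'
```

```text
clock: 18.85
position: [0.581, -0.1287, 0.0378]
ee_rot: [0.514, 0.486, -0.486, -0.513]
ft_force: [0.1, -0.3, -2.5]
grip_width: 0.276
clock: 19.6
position: [0.5881, -0.1291, 0.0376]
ee_rot: [-0.513, -0.484, 0.488, 0.515]
ft_force: [-16.4, 1.4, 11.4]
grip_width: 0.269
```

```bash
python3 -m pendant '{"offset":[[-0.015,0,-0.004],[-0.03,0,-0.004],[-0.04,0,-0.004],[-0.047,0,-0.004],[-0.054,0,-0.004]],"turn":[[0,0,0],[0,0,0],[0,0,0],[0,0,0],[0,0,0]]}'
```

```text
clock: 20.23
position: [0.5875, -0.1364, 0.0377]
ee_rot: [-0.511, -0.485, 0.488, 0.516]
ft_force: [-6.5, 9.6, 4.4]
grip_width: 0.27
```

```bash
python3 -m pendant '{"offset":[[-0.01,0,-0.004],[-0.018,0,-0.004],[-0.024,0,-0.004],[-0.024,0,-0.004]],"turn":[[0,0,0],[0,0,0],[0,0,0],[0,0,0]]}'
python3 - <<'E'
from h import *
np.set_printoptions(precision=4,suppress=True)
im,d,o=snap('wrist','w11'); print(o['position'],o['torque'])
m=manip.camera_model('wrist'); K=np.array(m['intrinsics']); T=np.array(m['tool_from_camera']); v,u=np.mgrid[0:384:1,0:512:1]
P=np.stack([(u-K[0,2])/K[0,0]*d,(v-K[1,2])/K[1,1]*d,d],-1)@T[:3,:3].T+T[:3,3]; Wd=Rn.from_quat(o['ee_rot']).apply(P.reshape(-1,3))+o['position']
c,s=np.cos(np.radians(-3.2)),np.sin(np.radians(-3.2)); J=(Wd[:,:2]-[.5876,-.1405])@np.array([[c,-s],[s,c]])
h=Wd[:,2]-.05
grid={}
for (x,y),z,ok in zip(J,h,d.ravel()>0):
    if ok and -.05<x<.06 and -.08<y<.08: grid.setdefault((round(x/.005),round(y/.005)),[]).append(z*1000)
print('y ',' '.join('%3d'%(j*5) for j in range(13,-15,-1)))
for i in range(8,-8,-1): print('%3d'%(i*5),' '.join('%3d'%np.median(grid[i,j]) if (i,j) in grid else ' . ' for j in range(13,-15,-1)))
E
```

```text
clock: 20.72
position: [0.5873, -0.1378, 0.0379]
ee_rot: [-0.509, -0.486, 0.488, 0.517]
ft_force: [-6.6, 8.3, 3.8]
grip_width: 0.27
[ 0.5873 -0.1378  0.0379] [ 1.8829  1.4804 -0.1061]
y   65  60  55  50  45  40  35  30  25  20  15  10   5   0  -5 -10 -15 -20 -25 -30 -35 -40 -45 -50 -55 -60 -65 -70
 40  .    0   0  .   .   .   .   .   .   .   .   .   .   .   .   .   .   .   .   .   .   .   .   .   .   .   .   . 
 35   0   0   0  .   .   .   .   .   .   .   .   .   .   .   .   .   .   .   .   .   .   .   .   .   .   .   .   . 
 30   0   0   0  13  .   .   .   .   .   .   .   .   .   .   .   .   .   .   .   .   .   .   14  .   .   .   .   . 
 25   0   0   0  10  10   8  .   .   .   .   .   .   .   .   .   .   .   .   .    8   9  11  11   6  14  14  .   . 
 20   0   0   8   8   8   8  .   .   .   .   .   .   .   .   .   .   .   .   .    8   8   8   8  12  15  15  .   . 
 15   0   0   7   8   8   8   8  .   .   .   .   .   .   .   .   68  .   .   .    8   8   8   8  13  15  14  .   . 
 10   0   0   7   8  87  79  73  .   .   .   54  53  53  53  53  56  .   .    8  74  82  81   8  12  15  
[... 354 characters left out ...]
  . 
-10 105 102 100  98  89  79  70  71  50  48  51  97  98  97  93  50  49  72  67  72  81  91  99  99 103 107  .   . 
-15 106 102  98  92  79  72   9   9  87  94  98  12  10   9  99  96  95  77   8  67  71  82  94  93 103 106  .   . 
-20   0   0   0   8   8   8   8   9  95 107 108 110   8   8 110 109 107   8   8   8   8   8   8  10  15  14   0  . 
-25   0   0   0   2   2   2   3   5   6   6   6   6   5   5   1   1   2   1   0   1   1   2   0   7  11   1   0 -43
-30  -4  -5  -5  -5  -5  -1   0  -1  -4  -5  -5  -5  -4  -2   0  -5  -4  -4  -5  -4  -6  -5  -4  -3 -16 -15 -28 -43
-35 -43 -43 -43 -43 -43 -43  .  -11 -11 -11 -11 -11 -11 -11 -43 -43 -43 -43 -43 -43 -43 -43 -43 -43 -43 -43 -43 -43
```

```bash
cat > fine.py <<'E'
import sys; from h import *
def cloud(f):
    z=np.load('pics/'+f+'.npz'); d=z['d']; m=manip.camera_model('wrist'); K=np.array(m['intrinsics']); T=np.array(m['tool_from_camera']); v,u=np.mgrid[0:384,0:512]
    P=np.stack([(u-K[0,2])/K[0,0]*d,(v-K[1,2])/K[1,1]*d,d],-1)@T[:3,:3].T+T[:3,3]; W=Rn.from_quat(z['q']).apply(P.reshape(-1,3))+z['p']
    c,s=np.cos(np.radians(-3.2)),np.sin(np.radians(-3.2)); J=(W[:,:2]-[.5876,-.1405])@np.array([[c,-s],[s,c]])
    return np.c_[J,W[:,2]-.05][d.ravel()>0]*1000
def prof(f):
    C=cloud(f)
    def line(a,lo,hi,w0,w1):
        out=[]
        for e in np.arange(lo,hi,1.5):
            k=(abs(C[:,a]-e)<.75)&(C[:,1-a]>w0)&(C[:,1-a]<w1); out.append('%d:%d'%(e,np.median(C[k,2])) if k.sum()>1 else '%d:-'%e)
        print('xy'[a],w0,w1,' '.join(out))
    line(1,-56,-40,16,21); line(1,-56,-40,-20,-16); line(1,44,60,16,21); line(1,44,60,-21,-17); line(0,16,34,-47,-40); line(0,16,34,42,47); line(0,-30,-16,-46,-36); line(0,-30,-16,40,48)
if __name__=='__main__': prof(sys.argv[1])
E
python3 fine.py w11; python3 -c "
from h import *
for f in ('w10','w11'):
  z=np.load('pics/'+f+'.npz'); print(Rn.from_quat(z['q']).as_matrix().round(3))"
```

```text
y 16 21 -56:15 -54:15 -53:15 -51:15 -50:15 -48:7 -47:- -45:7 -44:8 -42:8 -41:8
y -20 -16 -56:15 -54:15 -53:15 -51:15 -50:15 -48:8 -47:- -45:8 -44:8 -42:8 -41:8
y 16 21 44:8 45:8 47:8 48:8 50:8 51:8 53:8 54:- 56:- 57:0 59:0
y -21 -17 44:8 45:8 47:9 48:8 50:9 51:8 53:8 54:-43 56:-43 57:0 59:0
x -47 -40 16:8 17:8 19:8 20:8 22:8 23:8 25:11 26:15 28:14 29:- 31:- 32:-
x 42 47 16:8 17:8 19:8 20:8 22:8 23:8 25:10 26:- 28:- 29:- 31:- 32:-
x -46 -36 -30:-4 -28:0 -27:0 -25:2 -24:8 -22:8 -21:8 -19:8 -18:8 -16:8
x 40 48 -30:-4 -28:0 -27:0 -25:4 -24:8 -22:8 -21:8 -19:8 -18:9 -16:9
[[ 0.055  0.    -0.998]
 [ 0.998 -0.     0.055]
 [-0.    -1.    -0.   ]]
[[ 0.051 -0.01  -0.999]
 [ 0.999  0.006  0.051]
 [ 0.005 -1.     0.01 ]]
```

The plate is flat (top at 8 mm) and touching both the rail and the end stop, with no gap. Release and rise.

```bash
python3 -m pendant '{"offset":[[0,0,0],[0,0,0],[0,0,0],[0,0,0],[0,-0.15,0],[0,-0.4,0],[0,-0.6,0],[0,-0.6,0]],"turn":[[0,0,0],[0,0,0],[0,0,0],[0,0,0],[0,0,0],[0,0,0],[0,0,0],[0,0,0]]}' 60
python3 - <<'E'
from h import *
im,d,o=snap('wrist','w12')
E
python3 fine.py w12
python3 - <<'E'
from h import *
H=Rn.from_euler('y',180,degrees=True)
z=np.load('pics/w12.npz'); im=z['im']; d=z['d']
hs=cv2.cvtColor(im,cv2.COLOR_RGB2HSV); k=((hs[...,0]<6)|(hs[...,0]>174))&(hs[...,1]>200)&(hs[...,2]>90)
v,u=np.nonzero(k); print('red',len(u),world('wrist','w12',[(np.median(u),np.median(v))]) if len(u) else '')
k=(hs[...,0]>20)&(hs[...,0]<32)&(hs[...,1]>190)&(hs[...,2]>120); v,u=np.nonzero(k); print('yel',len(u),np.median(u),np.median(v))
# pad: dark
C=__import__('fine').cloud('w12'); W=C
q=(abs(W[:,0]+130)<30)&(abs(W[:,1]-13)<40)&(W[:,2]>-20)&(W[:,2]<5); print('pad',q.sum(),np.median(W[q],0),np.percentile(W[q],[2,98],axis=0))
for p in [(.458,-.12,.12),(.458,-.12,.03)]: print(tomove(p,Rd(-3.2)*H))
E
```

```text
clock: 21.78
position: [0.5903, -0.1387, 0.1612]
ee_rot: [-0.51, -0.487, 0.487, 0.515]
ft_force: [-0.4, 0.4, -0.9]
grip_width: 0.602
y 16 21 -56:15 -54:15 -53:14 -51:15 -50:14 -48:6 -47:0 -45:8 -44:8 -42:8 -41:8
y -20 -16 -56:14 -54:15 -53:15 -51:15 -50:14 -48:7 -47:0 -45:9 -44:8 -42:8 -41:8
y 16 21 44:7 45:8 47:8 48:8 50:8 51:8 53:8 54:- 56:0 57:0 59:0
y -21 -17 44:8 45:8 47:7 48:7 50:8 51:7 53:8 54:7 56:0 57:0 59:0
x -47 -40 16:8 17:7 19:8 20:8 22:7 23:8 25:11 26:15 28:15 29:15 31:15 32:15
x 42 47 16:8 17:8 19:8 20:7 22:8 23:7 25:11 26:15 28:15 29:14 31:14 32:14
x -46 -36 -30:-4 -28:0 -27:0 -25:0 -24:7 -22:8 -21:8 -19:8 -18:8 -16:8
x 40 48 -30:-4 -28:-21 -27:0 -25:4 -24:7 -22:8 -21:8 -19:8 -18:7 -16:8
red 207 [[ 0.52251906 -0.08138846  0.10553901]]
yel 1521 265.0 90.0
pad 3437 [-128.86720591   14.5705261    -5.74491303] [[-151.00499502  -12.12398325  -12.27668734]
 [-102.56437244   41.11512931   -4.13360382]]
(array([0.059, 0.2  , 0.658]), array([-0.01 ,  0.006,  0.006]))
(array([0.057, 0.65 , 0.655]), array([-0.01 ,  0.006,  0.006]))
```

Now that it is unobscured, the depth profile shows a strip of deck at y≈-47, so there is a 1–2 mm gap between the plate and the end stop. The earlier resistance was friction against the rail. I'll regrip and push along y without pressing on the rail.

Run:
```python
from h import *
H=Rn.from_euler('y',180,degrees=True)
for p in [(.5872,-.1378,.07),(.5872,-.1378,.039)]: print(tomove(p,Rd(-3.2)*H))
```

```text
(array([0.002, 0.445, 0.007]), array([-0.01 ,  0.006,  0.006]))
(array([0.002, 0.6  , 0.005]), array([-0.01 ,  0.006,  0.006]))
```

```bash
python3 -m pendant '{"offset":[[0.002,0.2,0.007],[0.002,0.44,0.007],[0.002,0.55,0.006],[0.002,0.6,0.006],[0.002,0.6,0.006]],"turn":[[-0.01,0.006,0.006],[-0.01,0.006,0.006],[-0.01,0.006,0.006],[-0.01,0.006,0.006],[-0.01,0.006,0.006]]}' 60
python3 -m pendant '{"offset":[[0,0,0],[0,0,0],[0,0,0],[0,0,0]],"turn":[[0,0,0],[0,0,0],[0,0,0],[0,0,0]]}' 0 40
python3 -m pendant '{"offset":[[-0.01,0,0.001],[-0.02,0,0.001],[-0.03,0,0.001],[-0.03,0,0.001]],"turn":[[0,0,0],[0,0,0],[0,0,0],[0,0,0]]}'
```

```text
clock: 22.45
position: [0.5874, -0.1376, 0.0393]
ee_rot: [-0.514, -0.486, 0.486, 0.514]
ft_force: [-0.3, 0.3, 0.9]
grip_width: 0.6
clock: 22.95
position: [0.5883, -0.1379, 0.0407]
ee_rot: [0.515, 0.486, -0.485, -0.513]
ft_force: [-0.1, 0.1, 6.3]
grip_width: 0.276
clock: 23.45
position: [0.5881, -0.1409, 0.041]
ee_rot: [-0.513, -0.488, 0.485, 0.513]
ft_force: [-0.4, 8.5, 2.5]
grip_width: 0.274
```

```bash
python3 -m pendant '{"offset":[[-0.012,0,-0.003],[-0.024,0,-0.006],[-0.03,0,-0.006]],"turn":[[0,0,0],[0,0,0],[0,0,0]]}'
python3 -m pendant '{"offset":[[0,0,0],[0,0,0],[0,0,0],[0,0,0],[0,-0.15,0],[0,-0.4,0],[0,-0.6,0],[0,-0.6,0]],"turn":[[0,0,0],[0,0,0],[0,0,0],[0,0,0],[0,0,0],[0,0,0],[0,0,0],[0,0,0]]}' 60
python3 - <<'E'
from h import *
snap('wrist','w13')
E
python3 fine.py w13
```

```text
clock: 23.82
position: [0.5881, -0.1409, 0.0413]
ee_rot: [-0.51, -0.49, 0.485, 0.515]
ft_force: [-8.2, 19.3, 8.3]
grip_width: 0.279
clock: 24.82
position: [0.5899, -0.1423, 0.1646]
ee_rot: [-0.512, -0.49, 0.484, 0.513]
ft_force: [-0.3, -0.9, -1.0]
grip_width: 0.598
y 16 21 -56:15 -54:14 -53:16 -51:15 -50:15 -48:9 -47:8 -45:8 -44:8 -42:7 -41:8
y -20 -16 -56:15 -54:15 -53:15 -51:14 -50:14 -48:9 -47:8 -45:8 -44:7 -42:8 -41:8
y 16 21 44:8 45:7 47:8 48:8 50:8 51:- 53:0 54:0 56:0 57:0 59:0
y -21 -17 44:8 45:8 47:7 48:8 50:8 51:- 53:0 54:0 56:0 57:0 59:0
x -47 -40 16:7 17:8 19:8 20:8 22:8 23:8 25:12 26:15 28:15 29:15 31:15 32:15
x 42 47 16:7 17:8 19:8 20:7 22:7 23:8 25:12 26:15 28:14 29:14 31:15 32:15
x -46 -36 -30:-5 -28:0 -27:-1 -25:2 -24:8 -22:7 -21:8 -19:8 -18:8 -16:8
x 40 48 -30:-7 -28:0 -27:0 -25:0 -24:8 -22:7 -21:8 -19:8 -18:8 -16:7
```

The foot is seated against both faces and flat, with no gap. Now press the pedal with shut fingers, slightly on the robot's side of the pad's middle to stay clear of the peg.

Run:
```python
from sim import *
H=Rn.from_euler('y',180,degrees=True); q=manip.get_obs()['joint_pos']
for p in [(.453,-.1195,.13),(.453,-.1195,.025),(.453,-.1195,-.012)]: print(tomove(p,Rd(-3.2)*H)); q,e=go(q,np.array(p),Rd(-3.2)*H); print(q,e)
```

```text
(array([0.078, 0.161, 0.684]), array([0.002, 0.006, 0.011]))
[ 1.115  0.135 -1.     1.911  0.124  1.16   1.584] 3.189282171689456e-12
(array([0.074, 0.686, 0.685]), array([0.002, 0.006, 0.011]))
[ 1.014  0.311 -0.938  2.014  0.306  0.963  1.435] 4.5169423756874494e-13
(array([0.072, 0.871, 0.685]), array([0.002, 0.006, 0.011]))
[ 0.968  0.378 -0.897  2.038  0.378  0.897  1.378] 4.18554080283684e-14
```

```bash
python3 -m pendant '{"offset":[[0.03,0,0.25],[0.06,0.03,0.5],[0.078,0.1,0.684],[0.078,0.3,0.684],[0.075,0.5,0.685],[0.075,0.65,0.685],[0.075,0.68,0.685]],"turn":[[0,0,0.01],[0,0,0.01],[0,0,0.01],[0,0,0.01],[0,0,0.01],[0,0,0.01],[0,0,0.01]]}' 0 40
python3 -c "
from h import *
print(tomove((.453,-.1195,-.013),Rd(-3.2)*Rn.from_euler('y',180,degrees=True)))"
```

```text
clock: 25.75
position: [0.4509, -0.1186, 0.0239]
ee_rot: [-0.511, -0.487, 0.487, 0.514]
ft_force: [0.7, -0.2, 0.3]
grip_width: 0.0
(array([-0.005,  0.184, -0.011]), array([-0.003,  0.007,  0.004]))
```

```bash
python3 -m pendant '{"offset":[[0,0.03,-0.008],[0,0.06,-0.008],[0,0.09,-0.008],[0,0.12,-0.008],[0,0.15,-0.008],[0,0.17,-0.008],[0,0.184,-0.008],[0,0.19,-0.008]],"turn":[[0,0,0],[0,0,0],[0,0,0],[0,0,0],[0,0,0],[0,0,0],[0,0,0],[0,0,0]]}'
```

```text
clock: 26.75
position: [0.4535, -0.119, -0.0118]
ee_rot: [-0.512, -0.487, 0.488, 0.513]
ft_force: [-19.1, 2.2, 51.2]
grip_width: 0.001
```

It is on its stop: 51 N and no further travel, about 22 mm below first touch. Let it up and look.

```bash
python3 -m pendant '{"offset":[[0,-0.03,-0.002],[0,-0.08,-0.005],[0,-0.15,-0.008],[0,-0.3,-0.01],[0,-0.5,-0.01],[0,-0.75,0],[0,-0.9,0],[0,-0.9,0]],"turn":[[0,0,0],[0,0,0],[0,0,0],[0,0,0],[0,0,0],[0,0,0],[0,0,0],[0,0,0]]}'
python3 - <<'E'
from h import *
im,d,o=snap('wrist','w14'); save(im,'w14',s=1.5)
C=__import__('fine').cloud('w14')
q=(abs(C[:,0]+130)<22)&(abs(C[:,1]-13)<26)&(C[:,2]>-35)&(C[:,2]<5); print('pad',q.sum(),np.median(C[q],0))
E
python3 fine.py w14
```

```text
clock: 27.75
position: [0.4554, -0.1195, 0.1707]
ee_rot: [0.514, 0.487, -0.487, -0.511]
ft_force: [0.3, 0.3, -0.6]
grip_width: -0.0
pad 1778 [-131.33960623   13.11699343   -5.61890576]
y 16 21 -56:- -54:- -53:- -51:- -50:- -48:- -47:- -45:- -44:- -42:- -41:-
y -20 -16 -56:15 -54:-33 -53:-12 -51:14 -50:-14 -48:8 -47:7 -45:8 -44:6 -42:-18 -41:8
y 16 21 44:- 45:- 47:- 48:- 50:- 51:- 53:- 54:- 56:- 57:- 59:-
y -21 -17 44:- 45:- 47:- 48:- 50:- 51:- 53:0 54:0 56:0 57:0 59:0
x -47 -40 16:- 17:- 19:- 20:- 22:- 23:- 25:- 26:- 28:- 29:- 31:- 32:-
x 42 47 16:- 17:- 19:- 20:- 22:- 23:- 25:- 26:- 28:- 29:- 31:- 32:-
x -46 -36 -30:-5 -28:0 -27:0 -25:3 -24:3 -22:-42 -21:7 -19:-42 -18:7 -16:7
x 40 48 -30:-43 -28:-43 -27:-44 -25:- -24:- -22:- -21:- -19:- -18:- -16:-
```

View pics/w14.png

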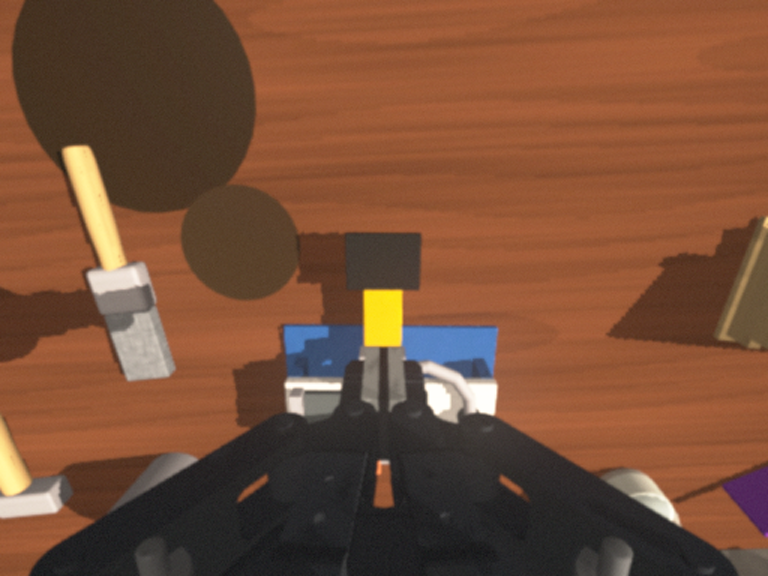

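The pedal is back up, with its pad at 44 mm, and the arm's bar at (450,380) has swung in. The hand hides the rest, so I'll move up over the jig and check numerically.

```bash
python3 -m pendant '{"offset":[[0,-0.2,-0.1],[0,-0.3,-0.4],[0,-0.3,-0.7],[0,-0.3,-0.75],[0,-0.3,-0.75]],"turn":[[0,0,0],[0,0,0],[0,0,0],[0,0,0],[0,0,0]]}' 60
python3 - <<'E'
from h import *
np.set_printoptions(precision=4,suppress=True)
im,d,o=snap('wrist','w15'); print(o['ft_force'])
hs=cv2.cvtColor(im,cv2.COLOR_RGB2HSV); k=((hs[...,0]<6)|(hs[...,0]>174))&(hs[...,1]>200)&(hs[...,2]>90)
C=__import__('fine').cloud('w15'); k=k.ravel()[d.ravel()>0]
q=k&(C[:,2]>49)&(C[:,2]<60); print('peg top seat mm',q.sum(),np.median(C[q],0)); p=np.median(C[q],0)
a=lambda x,y:np.arctan2(y-85,x); print('angle',a(-43,26)-a(p[0],p[1]))
q=(C[:,2]>50)&(abs(C[:,0])<20)&(abs(C[:,1])<20)&(C[:,2]<58); print('tube top',q.sum(),np.median(C[q],0))
q=(abs(C[:,0]+130)<20)&(abs(C[:,1]-13)<24)&(C[:,2]>-35)&(C[:,2]<5); print('pad',q.sum(),np.median(C[q],0))
E
python3 fine.py w15
```

```text
clock: 28.42
position: [0.604, -0.126, 0.2276]
ee_rot: [-0.511, -0.487, 0.488, 0.513]
ft_force: [-0.6, -1.4, 0.4]
grip_width: 0.603
[-0.5688 -1.3772  0.3617]
peg top seat mm 94 [-49.3822  30.3648  55.3802]
angle 0.1051360485534496
tube top 486 [-0.7667  1.6664 53.6053]
pad 1638 [-130.5605   13.2237   -5.7285]
y 16 21 -56:15 -54:15 -53:15 -51:15 -50:15 -48:10 -47:8 -45:7 -44:8 -42:8 -41:7
y -20 -16 -56:15 -54:15 -53:15 -51:15 -50:15 -48:13 -47:8 -45:7 -44:8 -42:8 -41:8
y 16 21 44:249 45:8 47:7 48:8 50:7 51:- 53:0 54:264 56:265 57:265 59:266
y -21 -17 44:8 45:8 47:8 48:8 50:8 51:- 53:0 54:0 56:0 57:0 59:0
x -47 -40 16:7 17:8 19:8 20:8 22:268 23:267 25:13 26:15 28:14 29:14 31:15 32:14
x 42 47 16:238 17:236 19:239 20:233 22:235 23:236 25:231 26:15 28:15 29:14 31:15 32:15
x -46 -36 -30:-42 -28:0 -27:0 -25:3 -24:8 -22:8 -21:8 -19:7 -18:8 -16:8
x 40 48 -30:-5 -28:-1 -27:-21 -25:0 -24:8 -22:8 -21:8 -19:7 -18:8 -16:8
```

The arm angle is about 0.1 (clamped is 0.09), the plate is still seated and flat, the pedal is up and the robot is clear. Handing in.

```bash
python3 -c "
from h import *
print(manip.hand_in())"
```

```text
the job is handed in; nothing more can be done
None
```

The copper foot is loaded and clamped in the blue jig, and the job was handed in at about 28.5 s on the robot's clock. I drew the clip arm back to the catch, stood the foot on the deck and let go. Then I pressed the pedal to its stop and let it come back up.

**Last checks (wrist depth camera):**
- **Foot:** the plate lies flat, its top 8 mm above the deck, and touches both the rail and the end stop with no visible gap.
- **Clip arm:** it stands at about 0.10 rad, against 0.09 expected when bearing on a seated plate.
- **Pedal:** it reached its stop under about 51 N at the fingertips, well over the 5 N needed. The pad is back up at about 44 mm.
- **Robot:** it was clear of everything at hand-in. The steel foot and bystanders were not deliberately touched, but I did not re-measure them.

**What failed or disagreed along the way:**
- **Finger reach:** the fingertips stand about 31 mm short of the reported TCP. My first close therefore pressed lightly on top of the peg (6 N) before I corrected for it.
- **First reach to the rack:** the arm ran into its joint limits, so I used the half-turned grasp instead.
- **First placing:** it left a 1–2 mm gap at the end stop, so I regripped the foot and pushed it home.

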